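# Change the evening candles on their charging spigots

### The arm

A 6-joint arm with a two-finger parallel gripper is mounted at the origin on the work surface. World frame = base frame: x ahead of the robot, y to its left, z up, the work surface at z = 0. Lengths are in mm, angles in degrees, forces in N, time in s.
With the tool pointing down it reaches from about 300 to 850 mm from the base axis. Payload 4.2 kg.
Tool frame: the origin (TCP) lies at the very end of the fingers, on their centre line; the grasp point (between the pads) lies 19 mm behind it (env.grip_depth is the distance from the TCP to the grasp point, in mm); y points along the fingers, z is the direction in which the jaws open and shut, and the axes are right-handed (so a half turn about y gives the same grasp; the last joint's range is limited). The gripper opens to 91 mm and grips with 3 to 60 N. Pads are 32 mm wide; open, the fingers measure 118 mm over their backs; the gripper's body (76 mm by 178 mm) begins 60 mm behind the grasp point.
Start: joints at [-66.578, 18.312, 89.639, -0, 72.044, -1.146], TCP at [239.078, -522.958, 213.976] pointing down, gripper open.
Joint ranges: [-177.97, 177.97], [-48.28, 115.42], [12.27, 149.76], [-77.06, 257.06], [2.81, 150.46], [-146.56, 146.56]. Speed limits (degrees/s): [147.25, 147.25, 180, 180, 180, 180].

### API

Orientations are given as [roll, pitch, yaw] about the fixed x, y, z axes, in that order (R = Rz(yaw) Ry(pitch) Rx(roll)).
In Python, from workcell import state, imaging, job, env gives the robot as it stands.
- The arm moves only by the shell command python3 -m pendant 'ROWS' [FORCE]. ROWS is JSON, a list of rows, each an object with "delta_pos": the shift along the tool's x, y, z in cm, a list of three; "twist": the turn, a rotation vector about the tool's x, y, z in degrees, a list of three; "grip": the opening in per cent of the stroke, from 0 (shut) to 100 (fully open). In form: [{"delta_pos": [tx, ty, tz], "twist": [wx, wy, wz], "grip": grip}, ...]. A call has exactly 5 rows; each row is the pose to reach, as a shift and turn from the pose commanded when the call began, along the tool's axes at that moment; what a row does not reach only later rows make up. A row lasts 1/10 s, in which the tool goes at most 50 mm and 8.59 degrees, less where a joint would pass 70% of its speed; a pose out of reach is approached as far as the arm can. A call with a gripper value outside its range is refused whole. The fingers move at their own pace and stop on an object; FORCE is the grip in N (left out, the last holds). Time passes only in rows, so rows that repeat a pose let the fingers close, or fill a call up. It gives the time, the measured TCP pose, the force and the opening at its end, in the units of the state.
- state(): the state, without advancing time (a new reading comes with each control period).
- imaging.grab_frame(name): name is "side" or "top"; returns (picture, depth): 384x512x3 uint8, red, green, blue; 384x512 float32, mm along the optical axis (not along the pixel's ray), 0 where there is no reading.
- imaging.camera_info(name): a dict with "fx", "fy", "cx", "cy" (pixels), "R" (3x3) and "t" (3): a world point X has camera coordinates R X + t. Camera axes: x right, y down, z forward; pixel columns grow to the right and rows downward; lengths in mm; the calibration is good to about 2 mm. A picture is of the moment at which its call begins. camera_info takes no time and is no camera call.
- job.job_done(): hands the job in, once; it reports no verdict.
The state is a dict: "time_s": time; "qpos": joint angles; "qvel": joint speeds; "effort": joint torques, N m; "ee_pos": TCP position; "ee_rot": TCP orientation; "force": force on the tool from outside, world axes, zero at the start; "torque": the same for the moment, N m; "gripper_width": finger opening in mm.
Only numpy, scipy, OpenCV 4.12 (cv2) and the standard library are available. Lean on these libraries where they do the work, as an engineer would, in place of code of your own. Each camera call takes 0.05 s, during which the arm holds its last target.

### The job

Change over the rechargeable candles: switch the charger off at its toggle, then let the charged ivory candles on the dock and the spent terracotta ones on the table stand trade places, each upright and pushed fully home on a spigot of its own (you may set one down on the table meanwhile). When they are all home, switch the charger back on; no candle may be lifted while it is on, and the other things on the table stay where they are.

Things in the scene. Friction and masses are not known exactly. Their poses are not given: they have to be found in the camera images.
- ivory1: charged ivory candle, a rigid upright cylinder 52 mm in diameter and 95 mm tall, with a 14 mm look-only flame on top that nothing touches; about 0.2 kg. A blind bore 31 mm wide and 50 mm deep opens in its underside. Origin: centre of the underside; z points up to the flame. The state gives None if it is absent. Starts on one of the dock's spigots.
- ivory2: charged ivory candle, a rigid upright cylinder 52 mm in diameter and 95 mm tall, with a 14 mm look-only flame on top that nothing touches; about 0.2 kg. A blind bore 31 mm wide and 50 mm deep opens in its underside. Origin: centre of the underside; z points up to the flame. The state gives None if it is absent. Starts on one of the dock's spigots.
- ivory3: charged ivory candle, a rigid upright cylinder 52 mm in diameter and 95 mm tall, with a 14 mm look-only flame on top that nothing touches; about 0.2 kg. A blind bore 31 mm wide and 50 mm deep opens in its underside. Origin: centre of the underside; z points up to the flame. The state gives None if it is absent. Starts on one of the dock's spigots.
- terra1: spent terracotta-red candle, a rigid upright cylinder 52 mm in diameter and 95 mm tall, with a 14 mm look-only flame on top that nothing touches; about 0.2 kg. A blind bore 31 mm wide and 50 mm deep opens in its underside. Origin: centre of the underside; z points up to the flame. The state gives None if it is absent. Starts on one of the stand's spigots.
- terra2: spent terracotta-red candle, a rigid upright cylinder 52 mm in diameter and 95 mm tall, with a 14 mm look-only flame on top that nothing touches; about 0.2 kg. A blind bore 31 mm wide and 50 mm deep opens in its underside. Origin: centre of the underside; z points up to the flame. The state gives None if it is absent. Starts on one of the stand's spigots.
- terra3: spent terracotta-red candle, a rigid upright cylinder 52 mm in diameter and 95 mm tall, with a 14 mm look-only flame on top that nothing touches; about 0.2 kg. A blind bore 31 mm wide and 50 mm deep opens in its underside. Origin: centre of the underside; z points up to the flame. The state gives None if it is absent. Starts on one of the stand's spigots.
- stand_s0 (a point): Foot of spigot 0 of three, 85 mm apart, of the table candle stand, a fixed dark-wood bar with brass spigots; bar 270 x 84 mm, 20 mm high. The point is on the bar's top, where the underside centre of a fully seated candle rests. Spigot 27 mm in diameter, 36 mm high, top 10 mm tapered to 16 mm. x along the row from spigot 0 to 2, z up.
- stand_s1 (a point): Foot of spigot 1 of three, 85 mm apart, of the table candle stand, a fixed dark-wood bar with brass spigots; bar 270 x 84 mm, 20 mm high. The point is on the bar's top, where the underside centre of a fully seated candle rests. Spigot 27 mm in diameter, 36 mm high, top 10 mm tapered to 16 mm. x along the row from spigot 0 to 2, z up.
- stand_s2 (a point): Foot of spigot 2 of three, 85 mm apart, of the table candle stand, a fixed dark-wood bar with brass spigots; bar 270 x 84 mm, 20 mm high. The point is on the bar's top, where the underside centre of a fully seated candle rests. Spigot 27 mm in diameter, 36 mm high, top 10 mm tapered to 16 mm. x along the row from spigot 0 to 2, z up.
- dock_s0 (a point): Foot of spigot 0 of three, 85 mm apart, of the charging dock, a fixed black bar with steel spigots and small green lamps; bar 270 x 84 mm, 20 mm high. The point is on the bar's top, where the underside centre of a fully seated candle rests. Spigot 27 mm in diameter, 36 mm high, top 10 mm tapered to 16 mm. x along the row from spigot 0 to 2, z up.
- dock_s1 (a point): Foot of spigot 1 of three, 85 mm apart, of the charging dock, a fixed black bar with steel spigots and small green lamps; bar 270 x 84 mm, 20 mm high. The point is on the bar's top, where the underside centre of a fully seated candle rests. Spigot 27 mm in diameter, 36 mm high, top 10 mm tapered to 16 mm. x along the row from spigot 0 to 2, z up.
- dock_s2 (a point): Foot of spigot 2 of three, 85 mm apart, of the charging dock, a fixed black bar with steel spigots and small green lamps; bar 270 x 84 mm, 20 mm high. The point is on the bar's top, where the underside centre of a fully seated candle rests. Spigot 27 mm in diameter, 36 mm high, top 10 mm tapered to 16 mm. x along the row from spigot 0 to 2, z up.
- toggle (a joint): Angle of the red-balled toggle on the charger's power unit, rad: 0 = leaning to the unit's -x side (roughly towards the robot), charger OFF; 1.0 = leaning to its +x side (away), charger ON. End stops at 0 and 1.0; it stays where it is left; about 1 N at the ball moves it.
- toggle_tip (a point): Centre of the toggle's red ball, 26 mm in diameter, on a thin steel rod 70 mm from the hinge; it swings in the unit's x-z plane.
- psu: The charger's power unit, a fixed grey box 120 x 90 x 40 mm standing alone between stand and dock; origin: centre of its underside, x = the direction in which the toggle goes ON. On top of it is the toggle's 70 x 50 mm, 25 mm high block; the hinge axis runs along y, straight above the origin at 62 mm height.
- mug: Blue china mug, 82 mm wide, 98 mm tall, with a handle. Leave alone. Origin: centre of its underside.
- tealight: Amber glass tea-light cup, 60 mm wide, 50 mm tall. Leave alone. Origin: centre of its underside.
- matchbox: Large matchbox 110 x 65 x 20 mm lying flat. Leave alone. Origin: centre of its underside, x along its length.
- remote: Black remote control 150 x 44 x 18 mm lying flat. Leave alone. Origin: centre of its underside, x along its length.
- pebble: Round grey stone 68 mm wide, 26 mm high. Leave alone. Origin: centre of its underside.
- coaster: Cork coaster 96 mm wide, 8 mm thick. Leave alone. Origin: centre of its underside.
There are look-alikes about, which are no part of the job. Leave any green or purple look-alike of the ivory2 alone.

How it is judged (in metres and radians):
On the way, in this order (a step that is already met when the one before it is completed fails the run):
1. the charger is switched off (value of joint toggle below 0.2 rad), for 0.2 s.
2. with the charger off, every ivory candle is home on the stand and every terracotta candle on the dock ((distance between ivory1 and stand_s0 below 0.006 m or distance between ivory1 and stand_s1 below 0.006 m or distance between ivory1 and stand_s2 below 0.006 m) and angle between each of ivory1, ivory2, ivory3, terra1, terra2, terra3's own z axis and vertical below 0.08 rad and (distance between ivory2 and stand_s0 below 0.006 m or distance between ivory2 and stand_s1 below 0.006 m or distance between ivory2 and stand_s2 below 0.006 m) and (distance between ivory3 and stand_s0 below 0.006 m or distance between ivory3 and stand_s1 below 0.006 m or distance between ivory3 and stand_s2 below 0.006 m) and (distance between terra1 and dock_s0 below 0.006 m or distance between terra1 and dock_s1 below 0.006 m or distance between terra1 and dock_s2 below 0.006 m) and (distance between terra2 and dock_s0 below 0.006 m or distance between terra2 and dock_s1 below 0.006 m or distance between terra2 and dock_s2 below 0.006 m) and (distance between terra3 and dock_s0 below 0.006 m or distance between terra3 and dock_s1 below 0.006 m or distance between terra3 and dock_s2 below 0.006 m) and value of joint toggle below 0.3 rad), for 0.2 s.
3. the charger is switched on again (value of joint toggle above 0.8 rad), for 0.2 s.
At the end, for the whole second after the job is handed in: Every ivory candle present stands on a spigot of the table stand and every terracotta one on a spigot of the dock (underside centre within 6 mm of the seat, tilt below 0.08 rad), at rest and released, and the toggle reads above 0.8 rad (on) ((distance between ivory1 and stand_s0 below 0.006 m or distance between ivory1 and stand_s1 below 0.006 m or distance between ivory1 and stand_s2 below 0.006 m) and angle between each of ivory1, ivory2, ivory3, terra1, terra2, terra3's own z axis and vertical below 0.08 rad and (distance between ivory2 and stand_s0 below 0.006 m or distance between ivory2 and stand_s1 below 0.006 m or distance between ivory2 and stand_s2 below 0.006 m) and (distance between ivory3 and stand_s0 below 0.006 m or distance between ivory3 and stand_s1 below 0.006 m or distance between ivory3 and stand_s2 below 0.006 m) and (distance between terra1 and dock_s0 below 0.006 m or distance between terra1 and dock_s1 below 0.006 m or distance between terra1 and dock_s2 below 0.006 m) and (distance between terra2 and dock_s0 below 0.006 m or distance between terra2 and dock_s1 below 0.006 m or distance between terra2 and dock_s2 below 0.006 m) and (distance between terra3 and dock_s0 below 0.006 m or distance between terra3 and dock_s1 below 0.006 m or distance between terra3 and dock_s2 below 0.006 m) and value of joint toggle above 0.8 rad and linear speed of each of ivory1, ivory2, ivory3, terra1, terra2, terra3 below 0.02 m/s); the robot touches nothing.
It fails at once if a candle is lifted off the table or racks (underside above 80 mm) while the charger is on (toggle above 0.5 rad) (value of joint toggle above 0.5 rad and height (world z) of any of ivory1, ivory2, ivory3, terra1, terra2, terra3 above 0.08 m).
It fails at once if a bystander (mug, tea light, matchbox, remote, pebble, coaster) is moved more than 30 mm (distance of any of mug, tealight, matchbox, remote, pebble, coaster from where it was at the start of the episode above 0.03 m).
Of ivory1, ivory2, ivory3, terra1, terra2, terra3 only 4 to 6 are there at a start; the rules pass over those that are not, and their reading is None.
At some moment in a run one of ivory1, ivory2, ivory3, terra1, terra2, terra3 may be knocked a few centimetres aside while the robot is not near it.
Once in a run the grip may slacken for a moment while it holds something.
It also fails if it takes over 210 s, if anything falls off the work surface, if the arm or the gripper's body presses on something with over 40 N, if the wrist force passes 120 N, or if a joint passes its speed limit or range.

## Working session

There is one attempt and no reset: what is moved stays moved. The work goes in short steps, Python scripts to look and compute and a shell command to move; the robot and the scene stay as the last step left them, time stands still between calls to the robot, and variables do not carry over. Pictures are saved under pics/ and viewed, and the job is handed in when it is done.

```bash
ls; mkdir -p pics
python3 - <<'E'
from workcell import state, imaging, job, env
import cv2
print(state())
for n in ("side","top"):
    p,d=imaging.grab_frame(n)
    cv2.imwrite(f"pics/{n}0.png",p[:,:,::-1])
    print(n,imaging.camera_info(n))
E
```

```text
pics
{'time_s': 0.0, 'qpos': array([-6.65775522e+01,  1.83526080e+01,  8.97057127e+01, -6.36635555e-04,
        7.20426020e+01, -1.14659446e+00]), 'qvel': array([-0.01510641, -0.04435242,  0.07901496, -0.0137653 , -0.01501795,
        0.03586647]), 'effort': array([-7.08728385e-04, -4.12464881e+01, -2.31975156e+01,  7.25385128e-02,
        4.56118758e-02, -1.74516681e-04]), 'ee_pos': array([ 238.87456986, -522.49238985,  213.11527446]), 'ee_rot': array([-9.01009146e+01,  1.41435854e-03, -1.55430762e+02]), 'force': array([ 0.22852897, -0.17188032,  0.37188465]), 'torque': array([ 0.01151031, -0.03699591, -0.04490196]), 'gripper_width': 91.46799666187765}
side {'fx': 497.03622157128433, 'fy': 497.03622157128433, 'cx': 250.56119412441362, 'cy': 187.9488040483611, 'R': array([[-0.98977022, -0.14218013,  0.01182061],
       [-0.09247073,  0.57621148, -0.81205264],
       [ 0.10864658, -0.80483858, -0.58346446]]), 't': array([ 526.48495024,  143.32129387, 1638.00703547])}
top {'fx': 426.39249263651396, 'fy': 426.39249263651396, 'cx': 263.84122047091495, 'cy': 193.46841500434564, 'R': array([[-0.02800184, -0.99953188, -0.01232578],
       [-0.98039643,  0.02986744, -0.19475827],
       [ 0.19503524,  0.00663056, -0.98077382]]), 't': array([  10.71626299,  546.75677671, 1128.86781045])}
```

View pics/side0.png

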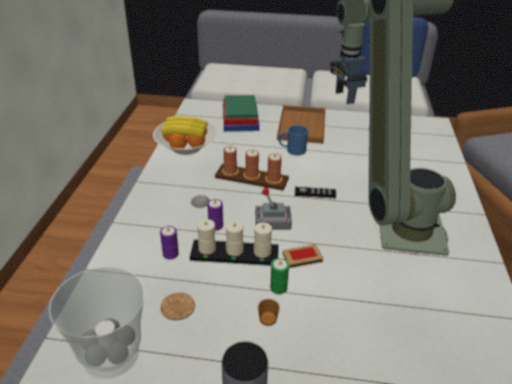

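View pics/top0.png

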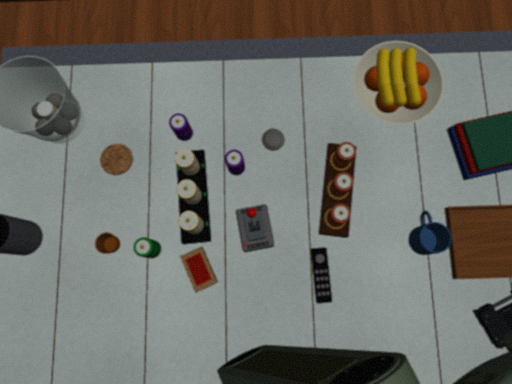

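The side view shows six candles. The ivory ones are on the black dock (side ~207,237 / 235,239 / 262,240) and the terracotta ones on the brown stand (230,160 / 252,164 / 274,168). The toggle ball is at (266,191) and leans away, so it is ON. The decoys are two purple candles and one green. I'll enlarge next.

Run:
```python
import cv2
a=cv2.imread("pics/top0.png"); b=cv2.imread("pics/side0.png")
cv2.imwrite("pics/top0c.png",cv2.resize(a[130:280,160:360],None,fx=4,fy=4,interpolation=cv2.INTER_CUBIC))
cv2.imwrite("pics/side0c.png",cv2.resize(b[135:275,155:345],None,fx=4.2,fy=4.2,interpolation=cv2.INTER_CUBIC))
```

```text
(no output)
```

View pics/top0c.png

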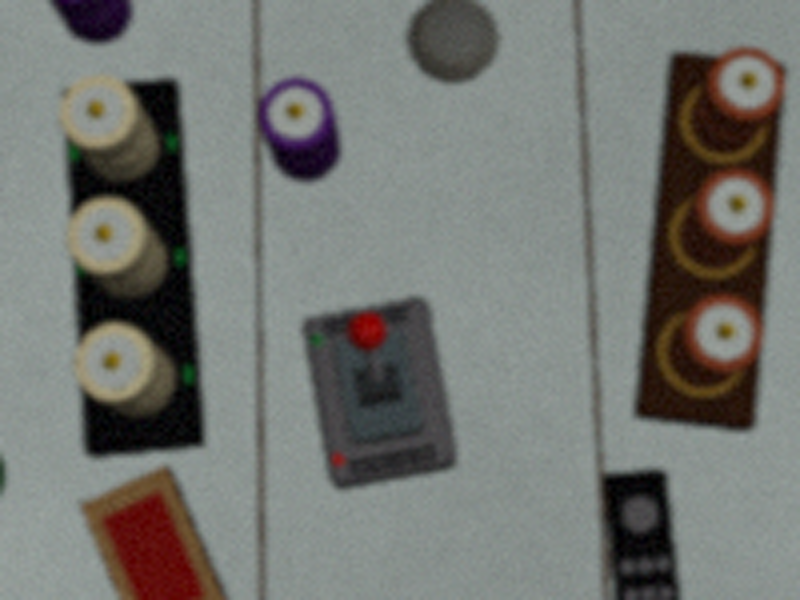

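View pics/side0c.png

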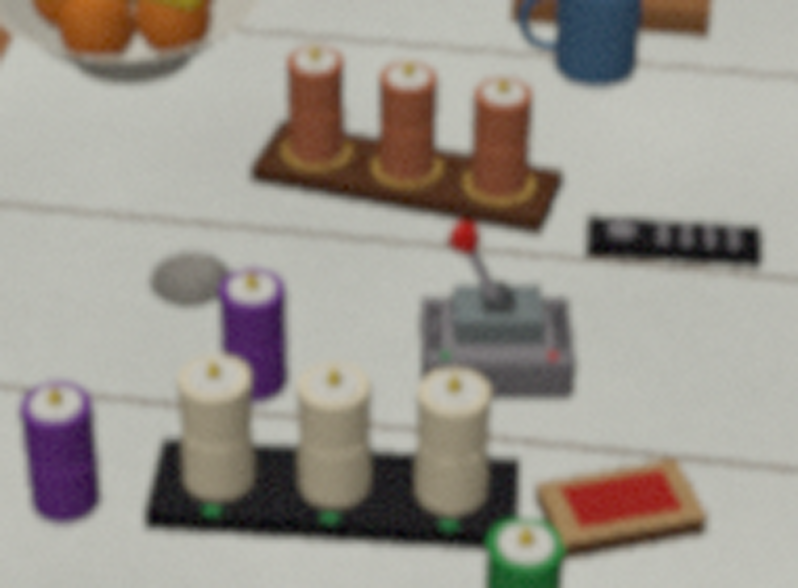

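The enlarged crops give readable disc centres. In the top crop they are ivory (101,113), (108,235), (116,362), terra (747,85), (736,207), (724,334), and the ball (368,330). In the side crop they are ivory (215,382), (334,388), (454,393), terra (315,62), (408,77), (502,93), and the ball (465,236). I'll triangulate from these.

```bash
cat > h.py <<'E'
import numpy as np, cv2
from workcell import state, imaging, job, env
def P(n):
    c=imaging.camera_info(n); K=np.array([[c['fx'],0,c['cx']],[0,c['fy'],c['cy']],[0,0,1]])
    return K@np.c_[c['R'],c['t']]
def tri(a,b): # a top px, b side px
    X=cv2.triangulatePoints(P('top'),P('side'),np.array(a,float).reshape(2,1),np.array(b,float).reshape(2,1))
    return (X[:3]/X[3]).ravel()
def proj(n,X):
    x=P(n)@np.r_[X,1]; return x[:2]/x[2]
def ray(n,uv,z): # intersect with plane z
    c=imaging.camera_info(n); d=c['R'].T@np.array([(uv[0]-c['cx'])/c['fx'],(uv[1]-c['cy'])/c['fy'],1]); o=-c['R'].T@c['t']
    return o+d*(z-o[2])/d[2]
E
python3 - <<'E'
from h import *
np.set_printoptions(precision=1,suppress=True)
T={'iA':(101,113),'iB':(108,235),'iC':(116,362),'tA':(747,85),'tB':(736,207),'tC':(724,334),'ball':(368,330)}
S={'iA':(215,382),'iB':(334,388),'iC':(454,393),'tA':(315,62),'tB':(408,77),'tC':(502,93),'ball':(465,236)}
p,d=imaging.grab_frame('top')
for k in T:
    a=np.array([(T[k][0]+.5)/4-.5+160,(T[k][1]+.5)/4-.5+130])
    b=np.array([(S[k][0]+.5)/4.2-.5+155,(S[k][1]+.5)/4.2-.5+135])
    X=tri(a,b); print(k,X,'err',proj('top',X)-a,proj('side',X)-b,'z115',ray('top',a,115)[:2],ray('side',b,115)[:2])
# bar corners via top rays z=20
for n,u in (('stand',[(672,53),(785,66),(752,430),(637,415)]),('dock',[(66,88),(177,80),(203,443),(88,455)]),('psu40',[(305,320),(425,298),(455,465),(340,488)])):
    z=40 if n=='psu40' else 20
    Q=[ray('top',((x+.5)/4-.5+160,(y+.5)/4-.5+130),z)[:2] for x,y in u]
    print(n,np.round(Q,1).tolist(),'c',np.mean(Q,0))
E
```

```text
iA [638.9 203.8 110.7] err [0.  0.2] [-0.1 -0. ] z115 [638.3 203. ] [637.2 209. ]
iB [554.5 198.3 111.7] err [0.  0.3] [-0.2 -0.1] z115 [554.6 197.7] [553.2 202.3]
iC [469.7 192.2 113.1] err [0.  0.2] [-0.1 -0. ] z115 [470.  191.9] [469.2 194.5]
tA [ 644.  -229.6  114.7] err [0. 0.] [-0. -0.] z115 [ 644.  -229.5] [ 643.9 -229.1]
tB [ 560.3 -216.7  115.6] err [0.  0.1] [-0.1 -0. ] z115 [ 560.8 -216.8] [ 560.1 -217.6]
tC [ 476.7 -203.5  115.8] err [-0.  -0.1] [0.1 0. ] z115 [ 476.6 -203.6] [ 477.  -204.8]
ball [482.6  27.  129.6] err [0.  0.5] [-0.3 -0.1] z115 [486.1  27.5] [483.7   7.1]
stand [[698.3, -195.3], [685.9, -276.8], [422.3, -235.3], [435.1, -155.8]] c [ 560.4 -215.8]
dock [[685.8, 247.4], [689.3, 166.3], [424.4, 148.2], [418.3, 228.8]] c [554.5 197.7]
psu40 [[506.1, 74.1], [519.1, -10.0], [402.5, -27.2], [389.1, 51.9]] c [454.2  22.2]
```

The heights agree with the text: candle tops at ~115 and seats at 20. I'll hold the tool at yaw 180 throughout, so that tool x, y, z equal world −X, −Z, −Y. First comes the turn, with the gripper closing.

```bash
python3 -m pendant '[{"delta_pos":[0,0,0],"twist":[0,8,0],"grip":0},{"delta_pos":[0,0,0],"twist":[0,16,0],"grip":0},{"delta_pos":[0,0,0],"twist":[0,24.57,0],"grip":0},{"delta_pos":[0,0,0],"twist":[0,24.57,0],"grip":0},{"delta_pos":[0,0,0],"twist":[0,24.57,0],"grip":0}]' 30
```

```text
time_s: 0.65
ee_pos: [239.0, -522.8, 213.7]
ee_rot: [-90.0, -0.0, -179.8]
force: [0.6, 0.3, -1.1]
gripper_width: 54.2
```

```bash
python3 -m pendant '[{"delta_pos":[-2.2,0,-4.4],"twist":[0,0,0],"grip":0},{"delta_pos":[-4.4,0,-8.8],"twist":[0,0,0],"grip":0},{"delta_pos":[-6.6,0,-13.2],"twist":[0,0,0],"grip":0},{"delta_pos":[-8.8,0,-17.6],"twist":[0,0,0],"grip":0},{"delta_pos":[-11,0,-22],"twist":[0,0,0],"grip":0}]'
python3 -m pendant '[{"delta_pos":[-2.2,0,-4.4],"twist":[0,0,0],"grip":0},{"delta_pos":[-4.4,0,-8.8],"twist":[0,0,0],"grip":0},{"delta_pos":[-6.6,0,-13.2],"twist":[0,0,0],"grip":0},{"delta_pos":[-8.8,0,-17.6],"twist":[0,0,0],"grip":0},{"delta_pos":[-11,0,-22],"twist":[0,0,0],"grip":0}]'
python3 -m pendant '[{"delta_pos":[-3,0,-4],"twist":[0,0,0],"grip":0},{"delta_pos":[-5,0,-8],"twist":[0,0,0],"grip":0},{"delta_pos":[-6.9,0,-11.7],"twist":[0,0,0],"grip":0},{"delta_pos":[-6.9,0,-11.7],"twist":[0,0,0],"grip":0},{"delta_pos":[-6.9,0,-11.7],"twist":[0,0,0],"grip":0}]'
```

```text
time_s: 1.15
ee_pos: [349.6, -301.2, 214.1]
ee_rot: [-90.0, 0.0, -179.9]
force: [0.4, 0.4, 0.9]
gripper_width: 13.8
time_s: 1.65
ee_pos: [459.6, -81.0, 214.2]
ee_rot: [-90.0, 0.0, -179.8]
force: [0.4, 0.1, 1.0]
gripper_width: 0.2
time_s: 2.15
ee_pos: [527.9, 34.5, 213.5]
ee_rot: [-90.0, -0.1, -179.8]
force: [-0.2, 0.2, 0.1]
gripper_width: 0.7
```

```bash
python3 -m pendant '[{"delta_pos":[0,4,0],"twist":[0,0,0],"grip":0},{"delta_pos":[0,8,0],"twist":[0,0,0],"grip":0},{"delta_pos":[0,10.8,0],"twist":[0,0,0],"grip":0},{"delta_pos":[0,10.8,0],"twist":[0,0,0],"grip":0},{"delta_pos":[0,10.8,0],"twist":[0,0,0],"grip":0}]'
python3 -m pendant '[{"delta_pos":[1.5,0,0.2],"twist":[0,0,0],"grip":0},{"delta_pos":[3,0,0.4],"twist":[0,0,0],"grip":0},{"delta_pos":[4.5,0,0.7],"twist":[0,0,0],"grip":0},{"delta_pos":[6,0,1],"twist":[0,0,0],"grip":0},{"delta_pos":[7.2,0,1.2],"twist":[0,0,0],"grip":0}]'
python3 - <<'E'
from h import *
p,d=imaging.grab_frame('side'); cv2.imwrite("pics/s1.png",cv2.resize(p[100:280,150:350,::-1],None,fx=3.2,fy=3.2)); print(state()['ee_pos'],state()['force'])
E
```

```text
time_s: 2.65
ee_pos: [528.1, 32.9, 106.6]
ee_rot: [-90.0, 0.0, 179.9]
force: [0.6, -0.3, 1.1]
gripper_width: 0.5
time_s: 3.15
ee_pos: [457.3, 21.5, 108.3]
ee_rot: [-90.0, 0.3, 180.0]
force: [2.1, -0.0, -0.3]
gripper_width: 0.0
[454.61642435  21.306481   107.7144297 ] [-2.01204771 -1.27955777  0.91870696]
```

View pics/s1.png

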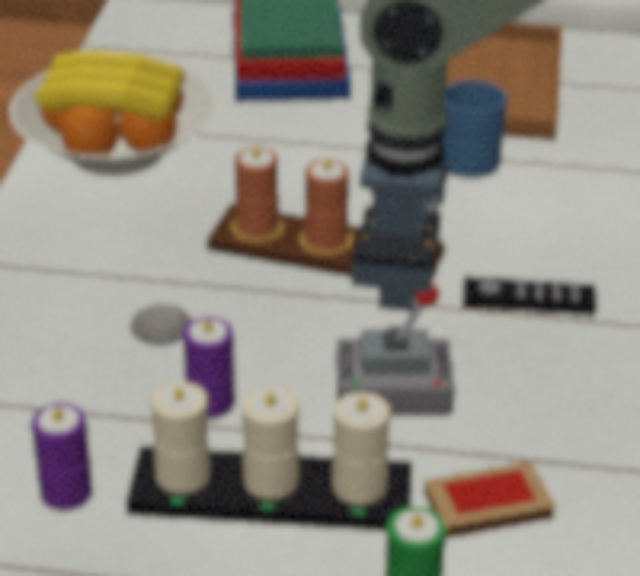

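The toggle rod now leans right towards the robot, with the ball at crop (425,296). I'll push a little more for margin, back away, and work out the angle.

```bash
python3 -m pendant '[{"delta_pos":[0.5,0,0.1],"twist":[0,0,0],"grip":0},{"delta_pos":[0.5,0,0.1],"twist":[0,0,0],"grip":0},{"delta_pos":[0.5,0,0.1],"twist":[0,0,0],"grip":0},{"delta_pos":[0,0,0],"twist":[0,0,0],"grip":0},{"delta_pos":[-2,0,-0.3],"twist":[0,0,0],"grip":0}]'
python3 -m pendant '[{"delta_pos":[0,-4,0],"twist":[0,0,0],"grip":70},{"delta_pos":[0,-8,0],"twist":[0,0,0],"grip":70},{"delta_pos":[-4,-10,-4],"twist":[0,0,0],"grip":70},{"delta_pos":[-8,-10,-8],"twist":[0,0,0],"grip":70},{"delta_pos":[-11,-10,-12],"twist":[0,0,0],"grip":70}]'
python3 - <<'E'
from h import *
p,d=imaging.grab_frame('side'); cv2.imwrite("pics/s2.png",cv2.resize(p[100:280,150:350,::-1],None,fx=3.2,fy=3.2))
q,d=imaging.grab_frame('top'); cv2.imwrite("pics/t2.png",cv2.resize(q[130:280,160:360,::-1],None,fx=4,fy=4,interpolation=cv2.INTER_CUBIC))
print(state()['ee_pos'],state()['force'])
for a in (0,.1,.2,1):
    X=np.array([454,22,62])+70*np.array([np.sin(a-.5)*.986,np.sin(a-.5)*.167,np.cos(a-.5)])
    print(a,(proj('side',X)-[150,100])*3.2,(proj('top',X)-[160,130])*4)
E
```

```text
time_s: 3.7
ee_pos: [473.8, 25.0, 105.2]
ee_rot: [-90.0, -0.3, 180.0]
force: [-0.7, 0.0, 0.0]
gripper_width: 0.4
time_s: 4.2
ee_pos: [577.3, 133.6, 206.1]
ee_rot: [-90.0, -0.0, 179.9]
force: [0.1, 0.0, 0.3]
gripper_width: 37.6
[578.74980605 136.89141388 203.98308446] [-1.12586097 -0.32157818 -0.47073512]
0 [430.25833478 294.98239383] [385.66758983 426.85204409]
0.1 [424.15205033 292.56853053] [383.63967675 416.70761704]
0.2 [417.72951857 290.66978902] [381.55576023 406.21999897]
1 [363.54571639 295.3356506 ] [365.82711541 325.00526327]
```

View pics/s2.png

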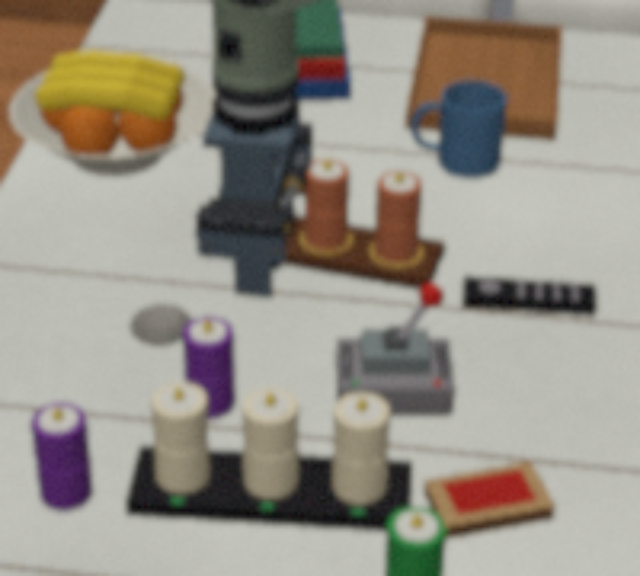

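View pics/t2.png

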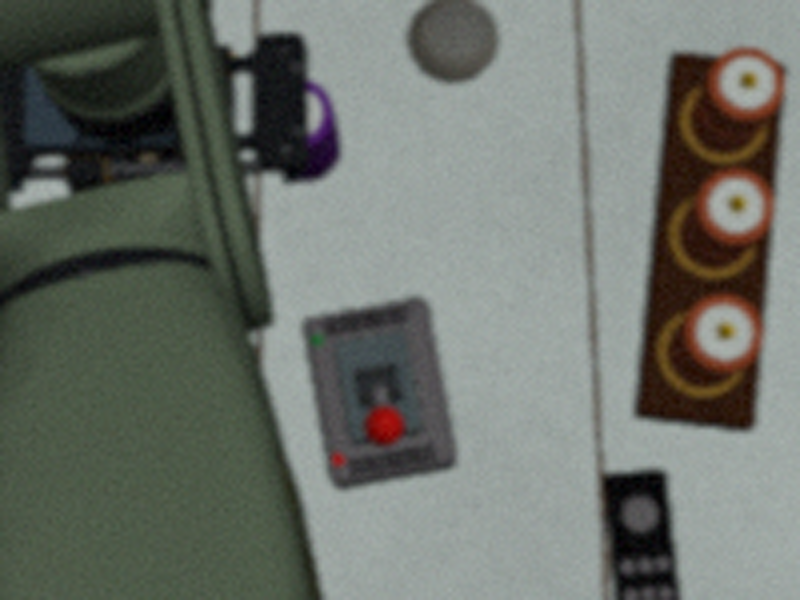

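The toggle is OFF: the ball is at side (431,294) and top (384,426), which matches the model's angle of 0. Next I go over ivory A at (639,203.5).

```bash
python3 -m pendant '[{"delta_pos":[-3,0,-3],"twist":[0,0,0],"grip":80},{"delta_pos":[-6,0,-6.5],"twist":[0,0,0],"grip":80},{"delta_pos":[-6,0,-6.5],"twist":[0,0,0],"grip":80},{"delta_pos":[-6,0,-6.5],"twist":[0,0,0],"grip":80},{"delta_pos":[-6,0,-6.5],"twist":[0,0,0],"grip":80}]' 30
```

```text
time_s: 4.8
ee_pos: [634.9, 196.5, 205.1]
ee_rot: [-89.9, -0.2, 180.0]
force: [0.1, -0.4, -0.4]
gripper_width: 73.0
```

```bash
python3 -m pendant '[{"delta_pos":[-0.4,0,-0.7],"twist":[0,0,0],"grip":80},{"delta_pos":[-0.4,5,-0.7],"twist":[0,0,0],"grip":80},{"delta_pos":[-0.4,9,-0.7],"twist":[0,0,0],"grip":80},{"delta_pos":[-0.4,13.9,-0.7],"twist":[0,0,0],"grip":80},{"delta_pos":[-0.4,13.9,-0.7],"twist":[0,0,0],"grip":80}]'
python3 -m pendant '[{"delta_pos":[0,0,0],"twist":[0,0,0],"grip":30},{"delta_pos":[0,0,0],"twist":[0,0,0],"grip":30},{"delta_pos":[0,0,0],"twist":[0,0,0],"grip":30},{"delta_pos":[0,0,0],"twist":[0,0,0],"grip":30},{"delta_pos":[0,0,0],"twist":[0,0,0],"grip":30}]' 30
python3 - <<'E'
from h import *
s=state();print(s['ee_pos'],s['force'],s['gripper_width'])
E
```

```text
time_s: 5.3
ee_pos: [634.8, 202.6, 60.3]
ee_rot: [-89.8, -0.8, 180.0]
force: [-1.0, -0.2, 0.2]
gripper_width: 72.9
time_s: 5.8
ee_pos: [642.0, 205.2, 70.1]
ee_rot: [-90.1, 0.3, -180.0]
force: [-0.7, -0.0, 6.7]
gripper_width: 51.8
[642.01983637 205.15434112  70.07988479] [-0.72590603 -0.04274379  6.71803574] 51.78597642183829
```

```bash
python3 -m pendant '[{"delta_pos":[0,-2.5,0],"twist":[0,0,0],"grip":30},{"delta_pos":[0,-5,0],"twist":[0,0,0],"grip":30},{"delta_pos":[0,-8,0],"twist":[0,0,0],"grip":30},{"delta_pos":[0,-11,0],"twist":[0,0,0],"grip":30},{"delta_pos":[0,-13,0],"twist":[0,0,0],"grip":30}]'
python3 -m pendant '[{"delta_pos":[0,0,0],"twist":[0,0,0],"grip":30},{"delta_pos":[0,0,0],"twist":[0,0,0],"grip":30},{"delta_pos":[0,0,0],"twist":[0,0,0],"grip":30},{"delta_pos":[0,0,0],"twist":[0,0,0],"grip":30},{"delta_pos":[0,0,0],"twist":[0,0,0],"grip":30}]'
python3 - <<'E'
from h import *
p,d=imaging.grab_frame('side'); cv2.imwrite("pics/s3.png",cv2.resize(p[100:280,150:350,::-1],None,fx=3.2,fy=3.2))
E
```

```text
time_s: 6.3
ee_pos: [640.8, 204.9, 200.3]
ee_rot: [-90.1, 0.2, -180.0]
force: [0.5, -0.0, -1.5]
gripper_width: 51.6
time_s: 6.8
ee_pos: [639.6, 204.5, 195.4]
ee_rot: [-90.0, -0.1, 180.0]
force: [-0.7, -0.6, -0.9]
gripper_width: 51.8
```

View pics/s3.png

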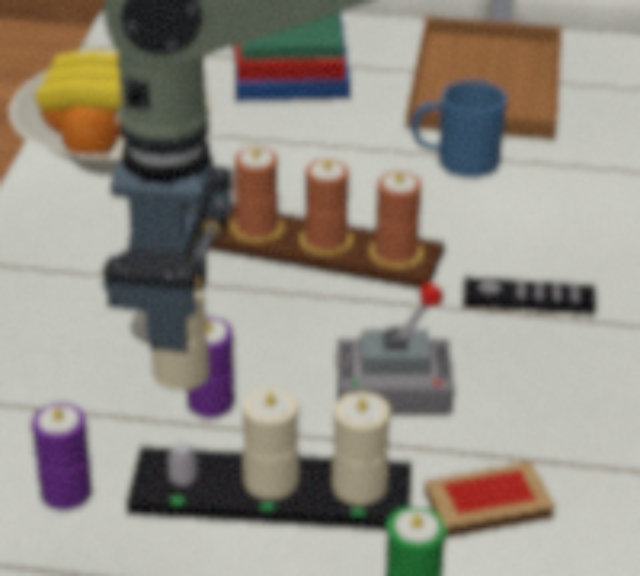

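Ivory A is held and spigot A is bare at crop (182,465). I'll put the candle on the free table spot at (590,-65).

```bash
python3 -m pendant '[{"delta_pos":[0.5,0,4],"twist":[0,0,0],"grip":30},{"delta_pos":[1.5,0,8.5],"twist":[0,0,0],"grip":30},{"delta_pos":[2.5,0,13],"twist":[0,0,0],"grip":30},{"delta_pos":[3.5,0,17.5],"twist":[0,0,0],"grip":30},{"delta_pos":[4.5,0,22],"twist":[0,0,0],"grip":30}]'
python3 -m pendant '[{"delta_pos":[0.5,0,3],"twist":[0,0,0],"grip":30},{"delta_pos":[0.5,0,4.9],"twist":[0,0,0],"grip":30},{"delta_pos":[0.5,0,4.9],"twist":[0,0,0],"grip":30},{"delta_pos":[0.5,4,4.9],"twist":[0,0,0],"grip":30},{"delta_pos":[0.5,8,4.9],"twist":[0,0,0],"grip":30}]'
python3 -m pendant '[{"delta_pos":[0,2.5,0],"twist":[0,0,0],"grip":30},{"delta_pos":[0,4,0],"twist":[0,0,0],"grip":30},{"delta_pos":[0,4.5,0],"twist":[0,0,0],"grip":30},{"delta_pos":[0,4.5,0],"twist":[0,0,0],"grip":30},{"delta_pos":[0,4.5,0],"twist":[0,0,0],"grip":30}]'
```

```text
time_s: 7.35
ee_pos: [594.4, -17.0, 196.5]
ee_rot: [-90.0, -0.0, -180.0]
force: [0.4, 0.0, -1.4]
gripper_width: 51.7
time_s: 7.85
ee_pos: [591.3, -63.8, 117.0]
ee_rot: [-90.0, 0.2, 180.0]
force: [0.5, -0.9, -2.3]
gripper_width: 51.6
time_s: 8.35
ee_pos: [591.0, -64.0, 72.7]
ee_rot: [-90.0, 0.1, -180.0]
force: [0.2, 0.1, -1.0]
gripper_width: 51.5
```

```bash
python3 -m pendant '[{"delta_pos":[0,1,0],"twist":[0,0,0],"grip":30},{"delta_pos":[0,1.8,0],"twist":[0,0,0],"grip":30},{"delta_pos":[0,2.3,0],"twist":[0,0,0],"grip":30},{"delta_pos":[0,2.3,0],"twist":[0,0,0],"grip":30},{"delta_pos":[0,2.3,0],"twist":[0,0,0],"grip":30}]'
python3 -m pendant '[{"delta_pos":[0,0.1,0],"twist":[0,0,0],"grip":30},{"delta_pos":[0,0.2,0],"twist":[0,0,0],"grip":30},{"delta_pos":[0,0.2,0],"twist":[0,0,0],"grip":30},{"delta_pos":[0,0.2,0],"twist":[0,0,0],"grip":30},{"delta_pos":[0,0.2,0],"twist":[0,0,0],"grip":30}]'
```

```text
time_s: 8.85
ee_pos: [589.8, -64.3, 49.9]
ee_rot: [-90.0, -0.0, 180.0]
force: [-3.2, 0.0, 8.1]
gripper_width: 51.6
time_s: 9.35
ee_pos: [589.9, -64.3, 49.8]
ee_rot: [-90.0, 0.0, 180.0]
force: [-6.8, 1.9, 18.2]
gripper_width: 51.9
```

Contact, with the TCP 50 mm above the underside. Release and rise.

```bash
python3 -m pendant '[{"delta_pos":[0,-0.2,0],"twist":[0,0,0],"grip":80},{"delta_pos":[0,-0.2,0],"twist":[0,0,0],"grip":80},{"delta_pos":[0,-0.2,0],"twist":[0,0,0],"grip":80},{"delta_pos":[0,-2,0],"twist":[0,0,0],"grip":80},{"delta_pos":[0,-6,0],"twist":[0,0,0],"grip":80}]'
python3 -m pendant '[{"delta_pos":[0,-4,0],"twist":[0,0,0],"grip":80},{"delta_pos":[0,-9,0],"twist":[0,0,0],"grip":80},{"delta_pos":[-2,-9.5,4],"twist":[0,0,0],"grip":80},{"delta_pos":[-4,-9.5,8],"twist":[0,0,0],"grip":80},{"delta_pos":[-5.4,-9.5,12],"twist":[0,0,0],"grip":80}]'
python3 - <<'E'
from h import *
p,d=imaging.grab_frame('side'); cv2.imwrite("pics/s4.png",cv2.resize(p[100:280,150:350,::-1],None,fx=3.2,fy=3.2))
q,d=imaging.grab_frame('top'); cv2.imwrite("pics/t4.png",cv2.resize(q[130:280,160:360,::-1],None,fx=4,fy=4,interpolation=cv2.INTER_CUBIC))
print(state()['ee_pos'])
E
```

```text
time_s: 9.85
ee_pos: [587.4, -64.1, 103.5]
ee_rot: [-90.1, -0.5, 180.0]
force: [0.3, -0.2, -0.6]
gripper_width: 73.2
time_s: 10.35
ee_pos: [645.3, -185.5, 201.9]
ee_rot: [-90.0, 0.1, -179.9]
force: [0.6, 0.5, -0.6]
gripper_width: 72.9
[ 645.20569207 -189.29475157  200.19025643]
```

View pics/s4.png

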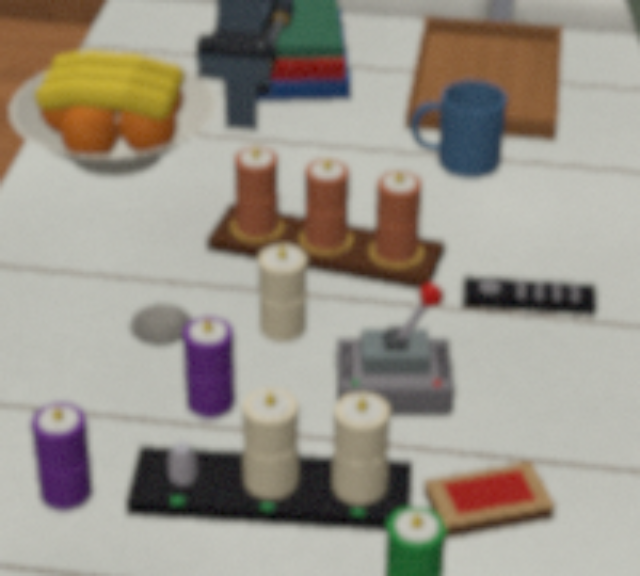

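View pics/t4.png

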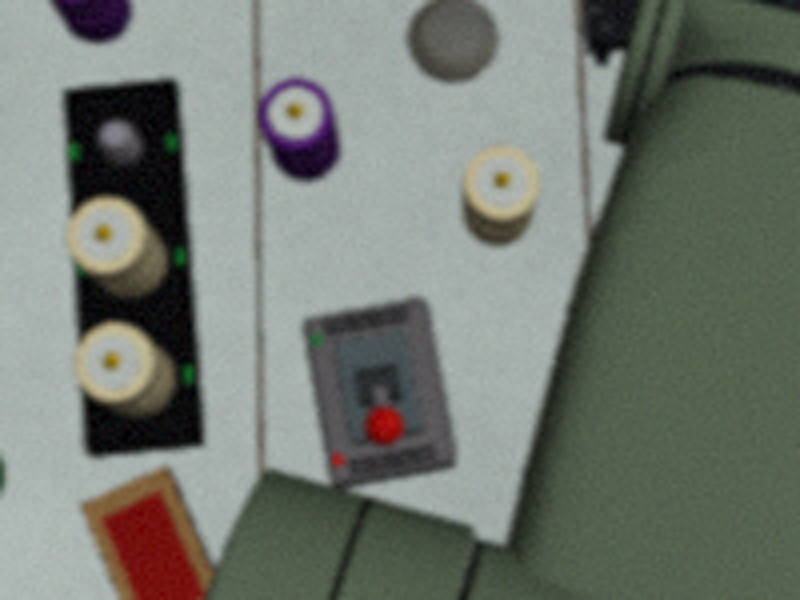

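Ivory A stands upright on the table (side 283,290) and the bare dock spigot A shows at top (119,138). Next is terra A, and I'll check the spigot position.

```bash
python3 - <<'E'
from h import *
X=np.array([639,203.5,56.])
print((proj('side',X)-[150,100]+.5)*3.2,(proj('top',X)-[160,130]+.5)*4)
X[2]=20
print((proj('side',X)-[150,100]+.5)*3.2,(proj('top',X)-[160,130]+.5)*4)
E
python3 -m pendant '[{"delta_pos":[0,0,4],"twist":[0,0,0],"grip":80},{"delta_pos":[0,0,4.1],"twist":[0,0,0],"grip":80},{"delta_pos":[0,0,4.1],"twist":[0,0,0],"grip":80},{"delta_pos":[0,0,4.1],"twist":[0,0,0],"grip":80},{"delta_pos":[0,0,4.1],"twist":[0,0,0],"grip":80}]'
```

```text
[182.07856443 447.26595739] [117.06269108 135.70129775]
[183.57434184 475.3651646 ] [126.25923271 148.81731526]
time_s: 10.95
ee_pos: [644.1, -224.1, 201.7]
ee_rot: [-90.0, -0.0, -179.9]
force: [0.3, -0.5, -0.2]
gripper_width: 73.0
```

Run:
```python
import cv2
b=cv2.imread("pics/s4.png");a=cv2.imread("pics/t4.png")
import numpy as np
x=cv2.resize(b[430:500,150:215],(420,450),interpolation=cv2.INTER_CUBIC); y=cv2.resize(a[100:175,80:150],(380,450),interpolation=cv2.INTER_CUBIC)
cv2.imwrite("pics/sp.png",np.hstack([x,y[:, :380]]))
```

```text
(no output)
```

View pics/sp.png

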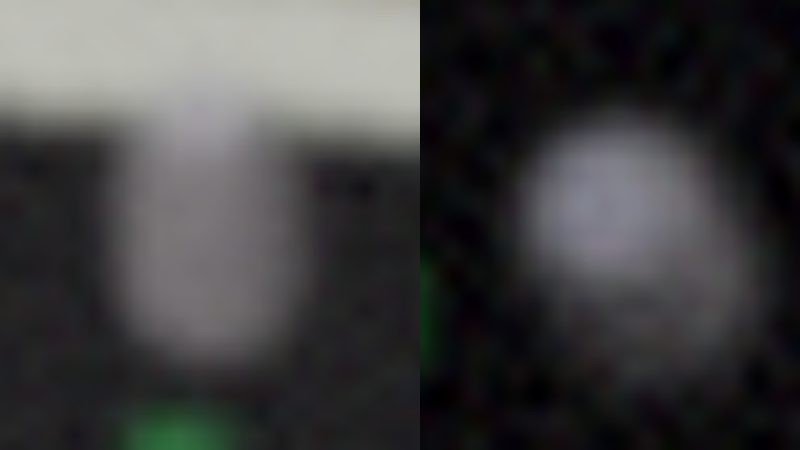

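```bash
python3 -m pendant '[{"delta_pos":[0,2,0.5],"twist":[0,0,0],"grip":80},{"delta_pos":[0,6,0.5],"twist":[0,0,0],"grip":80},{"delta_pos":[0,10,0.5],"twist":[0,0,0],"grip":80},{"delta_pos":[0,13,0.5],"twist":[0,0,0],"grip":80},{"delta_pos":[0,13.2,0.5],"twist":[0,0,0],"grip":80}]'
python3 -m pendant '[{"delta_pos":[0,0,0],"twist":[0,0,0],"grip":80},{"delta_pos":[0,0,0],"twist":[0,0,0],"grip":80},{"delta_pos":[0,0,0],"twist":[0,0,0],"grip":80},{"delta_pos":[0,0,0],"twist":[0,0,0],"grip":80},{"delta_pos":[0,0,0],"twist":[0,0,0],"grip":80}]'
```

```text
time_s: 11.45
ee_pos: [641.1, -228.2, 65.2]
ee_rot: [-90.2, -0.5, -179.9]
force: [-0.3, -0.4, -0.7]
gripper_width: 73.2
time_s: 11.95
ee_pos: [644.5, -230.6, 70.8]
ee_rot: [-90.0, 0.1, 180.0]
force: [0.5, 0.5, 0.4]
gripper_width: 72.9
```

```bash
python3 -m pendant '[{"delta_pos":[0,0,0],"twist":[0,0,0],"grip":30},{"delta_pos":[0,0,0],"twist":[0,0,0],"grip":30},{"delta_pos":[0,0,0],"twist":[0,0,0],"grip":30},{"delta_pos":[0,0,0],"twist":[0,0,0],"grip":30},{"delta_pos":[0,0,0],"twist":[0,0,0],"grip":30}]' 35
python3 -m pendant '[{"delta_pos":[0,-2.5,0],"twist":[0,0,0],"grip":30},{"delta_pos":[0,-5,0],"twist":[0,0,0],"grip":30},{"delta_pos":[0,-8,0],"twist":[0,0,0],"grip":30},{"delta_pos":[0,-11,0],"twist":[0,0,0],"grip":30},{"delta_pos":[0,-13,0],"twist":[0,0,0],"grip":30}]'
python3 -m pendant '[{"delta_pos":[0,0,-3],"twist":[0,0,0],"grip":30},{"delta_pos":[0,0,-7.5],"twist":[0,0,0],"grip":30},{"delta_pos":[0,0,-12],"twist":[0,0,0],"grip":30},{"delta_pos":[0,0,-16.5],"twist":[0,0,0],"grip":30},{"delta_pos":[0,0,-21],"twist":[0,0,0],"grip":30}]'
```

```text
time_s: 12.45
ee_pos: [644.1, -230.4, 69.8]
ee_rot: [-90.0, -0.0, 180.0]
force: [-1.1, 0.6, 0.8]
gripper_width: 51.6
time_s: 12.95
ee_pos: [644.5, -230.6, 201.8]
ee_rot: [-89.9, 0.1, 180.0]
force: [0.8, -0.3, -1.2]
gripper_width: 51.5
time_s: 13.45
ee_pos: [643.6, -18.8, 199.3]
ee_rot: [-90.0, -0.0, 180.0]
force: [-0.2, 1.1, -3.0]
gripper_width: 51.5
```

```bash
python3 -m pendant '[{"delta_pos":[0.2,0,-4.5],"twist":[0,0,0],"grip":30},{"delta_pos":[0.5,0,-9],"twist":[0,0,0],"grip":30},{"delta_pos":[0.5,0,-13.5],"twist":[0,0,0],"grip":30},{"delta_pos":[0.5,0,-18],"twist":[0,0,0],"grip":30},{"delta_pos":[0.5,0,-22.4],"twist":[0,0,0],"grip":30}]'
python3 -m pendant '[{"delta_pos":[0,0,0],"twist":[0,0,0],"grip":30},{"delta_pos":[0,2,0],"twist":[0,0,0],"grip":30},{"delta_pos":[0,5,0],"twist":[0,0,0],"grip":30},{"delta_pos":[0,7,0],"twist":[0,0,0],"grip":30},{"delta_pos":[0,8,0],"twist":[0,0,0],"grip":30}]'
python3 -m pendant '[{"delta_pos":[0,0,0],"twist":[0,0,0],"grip":30},{"delta_pos":[0,0,0],"twist":[0,0,0],"grip":30},{"delta_pos":[0,0,0],"twist":[0,0,0],"grip":30},{"delta_pos":[0,0,0],"twist":[0,0,0],"grip":30},{"delta_pos":[0,0,0],"twist":[0,0,0],"grip":30}]'
python3 - <<'E'
from h import *
s=state();print(s['ee_pos'])
p,d=imaging.grab_frame('side'); cv2.imwrite("pics/s5.png",cv2.resize(p[140:280,150:300,::-1],None,fx=4.2,fy=4.2,interpolation=cv2.INTER_CUBIC))
E
```

```text
time_s: 13.95
ee_pos: [638.6, 205.4, 199.3]
ee_rot: [-90.0, -0.0, -180.0]
force: [0.5, 0.3, -1.7]
gripper_width: 51.2
time_s: 14.45
ee_pos: [637.6, 202.6, 117.0]
ee_rot: [-89.9, -0.3, 180.0]
force: [0.7, -0.2, -1.8]
gripper_width: 51.3
time_s: 14.95
ee_pos: [639.5, 203.7, 120.6]
ee_rot: [-90.0, 0.1, 180.0]
force: [0.0, 0.3, -2.1]
gripper_width: 51.8
[639.49196435 203.68555513 120.63633074]
```

View pics/s5.png

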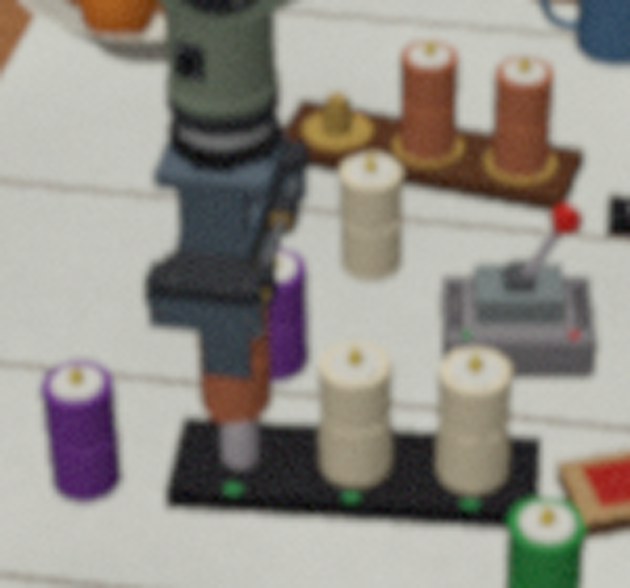

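Terra A hangs centred over spigot A (candle bottom at 236,410, spigot at 238,450). I'll insert it.

```bash
python3 -m pendant '[{"delta_pos":[0,1,0],"twist":[0,0,0],"grip":30},{"delta_pos":[0,1.7,0],"twist":[0,0,0],"grip":30},{"delta_pos":[0,2.4,0],"twist":[0,0,0],"grip":30},{"delta_pos":[0,3,0],"twist":[0,0,0],"grip":30},{"delta_pos":[0,3,0],"twist":[0,0,0],"grip":30}]'
python3 -m pendant '[{"delta_pos":[0,0.5,0],"twist":[0,0,0],"grip":30},{"delta_pos":[0,1,0],"twist":[0,0,0],"grip":30},{"delta_pos":[0,1.5,0],"twist":[0,0,0],"grip":30},{"delta_pos":[0,1.9,0],"twist":[0,0,0],"grip":30},{"delta_pos":[0,1.9,0],"twist":[0,0,0],"grip":30}]'
```

```text
time_s: 15.5
ee_pos: [638.4, 203.5, 88.2]
ee_rot: [-90.0, -0.1, -180.0]
force: [-1.5, 0.1, -0.9]
gripper_width: 51.3
time_s: 16.0
ee_pos: [638.9, 203.6, 70.2]
ee_rot: [-90.0, -0.0, 180.0]
force: [0.1, 1.2, -1.5]
gripper_width: 51.3
```

```bash
python3 -m pendant '[{"delta_pos":[0,0.3,0],"twist":[0,0,0],"grip":30},{"delta_pos":[0,0.3,0],"twist":[0,0,0],"grip":30},{"delta_pos":[0,0.3,0],"twist":[0,0,0],"grip":30},{"delta_pos":[0,0.3,0],"twist":[0,0,0],"grip":30},{"delta_pos":[0,0.3,0],"twist":[0,0,0],"grip":30}]'
python3 -m pendant '[{"delta_pos":[0,0,0],"twist":[0,0,0],"grip":80},{"delta_pos":[0,0,0],"twist":[0,0,0],"grip":80},{"delta_pos":[0,0,0],"twist":[0,0,0],"grip":80},{"delta_pos":[0,-4,0],"twist":[0,0,0],"grip":80},{"delta_pos":[0,-8,0],"twist":[0,0,0],"grip":80}]'
python3 -m pendant '[{"delta_pos":[0,-3,0],"twist":[0,0,0],"grip":80},{"delta_pos":[2,-5.2,0],"twist":[0,0,0],"grip":80},{"delta_pos":[5,-5.2,0.2],"twist":[0,0,0],"grip":80},{"delta_pos":[8.4,-5.2,0.5],"twist":[0,0,0],"grip":80},{"delta_pos":[8.4,-5.2,0.5],"twist":[0,0,0],"grip":80}]'
```

```text
time_s: 16.5
ee_pos: [639.4, 203.7, 69.7]
ee_rot: [-90.0, 0.1, -180.0]
force: [-1.8, -0.5, 5.9]
gripper_width: 51.8
time_s: 17.0
ee_pos: [638.2, 203.3, 146.9]
ee_rot: [-89.9, -0.2, 180.0]
force: [0.2, -0.1, -0.6]
gripper_width: 73.0
time_s: 17.5
ee_pos: [551.0, 198.1, 199.8]
ee_rot: [-89.9, -0.2, -180.0]
force: [1.3, -0.2, 0.3]
gripper_width: 73.1
```

Run:
```python
from h import *
p,d=imaging.grab_frame('side'); cv2.imwrite("pics/s6.png",cv2.resize(p[100:280,150:350,::-1],None,fx=3.2,fy=3.2,interpolation=cv2.INTER_CUBIC)); print(state()['ee_pos'])
```

```text
[553.61828785 198.48738233 200.09405358]
```

View pics/s6.png

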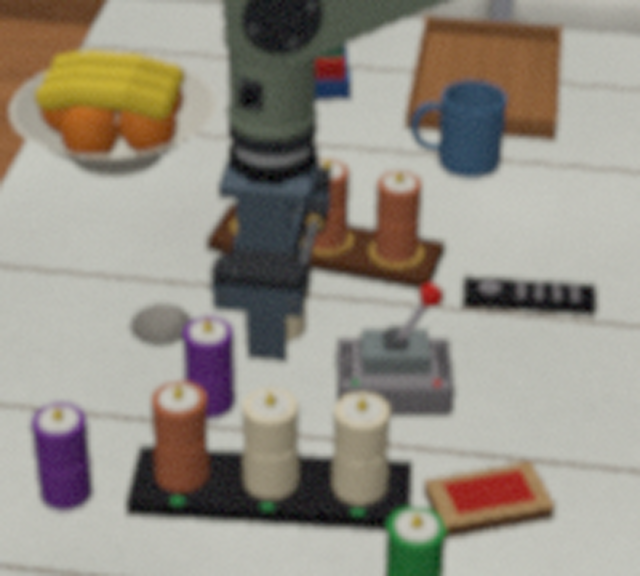

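Terra A is seated, with its top at (179,397), level with the ivory tops. Now ivory B.

```bash
python3 -m pendant '[{"delta_pos":[-0.1,2,-0.1],"twist":[0,0,0],"grip":80},{"delta_pos":[-0.1,6,-0.1],"twist":[0,0,0],"grip":80},{"delta_pos":[-0.1,10,-0.1],"twist":[0,0,0],"grip":80},{"delta_pos":[-0.1,12.5,-0.1],"twist":[0,0,0],"grip":80},{"delta_pos":[-0.1,13,-0.1],"twist":[0,0,0],"grip":80}]'
python3 -m pendant '[{"delta_pos":[0,0,0],"twist":[0,0,0],"grip":80},{"delta_pos":[0,0,0],"twist":[0,0,0],"grip":80},{"delta_pos":[0,0,0],"twist":[0,0,0],"grip":30},{"delta_pos":[0,0,0],"twist":[0,0,0],"grip":30},{"delta_pos":[0,0,0],"twist":[0,0,0],"grip":30}]' 35
python3 -m pendant '[{"delta_pos":[0,0,0],"twist":[0,0,0],"grip":30},{"delta_pos":[0,0,0],"twist":[0,0,0],"grip":30},{"delta_pos":[0,0,0],"twist":[0,0,0],"grip":30},{"delta_pos":[0,0,0],"twist":[0,0,0],"grip":30},{"delta_pos":[0,0,0],"twist":[0,0,0],"grip":30}]'
```

```text
time_s: 18.05
ee_pos: [555.0, 198.9, 66.1]
ee_rot: [-89.9, -0.3, 180.0]
force: [-1.0, 0.3, 0.4]
gripper_width: 72.9
time_s: 18.55
ee_pos: [556.6, 199.8, 70.7]
ee_rot: [-90.0, 0.1, -180.0]
force: [0.0, -1.2, 1.1]
gripper_width: 51.8
time_s: 19.05
ee_pos: [556.6, 199.7, 70.6]
ee_rot: [-90.0, 0.1, -180.0]
force: [-0.4, 0.1, 5.7]
gripper_width: 51.1
```

```bash
python3 -m pendant '[{"delta_pos":[0,-2.5,0],"twist":[0,0,0],"grip":30},{"delta_pos":[0,-5,0],"twist":[0,0,0],"grip":30},{"delta_pos":[0,-8,0],"twist":[0,0,0],"grip":30},{"delta_pos":[0,-11,0],"twist":[0,0,0],"grip":30},{"delta_pos":[0,-13,0],"twist":[0,0,0],"grip":30}]'
python3 -m pendant '[{"delta_pos":[-0.5,0,3],"twist":[0,0,0],"grip":30},{"delta_pos":[-1.5,0,7.5],"twist":[0,0,0],"grip":30},{"delta_pos":[-2.5,0,12],"twist":[0,0,0],"grip":30},{"delta_pos":[-3.5,0,16.5],"twist":[0,0,0],"grip":30},{"delta_pos":[-4.5,0,21],"twist":[0,0,0],"grip":30}]'
python3 -m pendant '[{"delta_pos":[-1,0,4.5],"twist":[0,0,0],"grip":30},{"delta_pos":[-2,0,9],"twist":[0,0,0],"grip":30},{"delta_pos":[-3,0,13.5],"twist":[0,0,0],"grip":30},{"delta_pos":[-4,0,18],"twist":[0,0,0],"grip":30},{"delta_pos":[-4.4,0,22],"twist":[0,0,0],"grip":30}]'
python3 -m pendant '[{"delta_pos":[0,0,0],"twist":[0,0,0],"grip":30},{"delta_pos":[0,2,0],"twist":[0,0,0],"grip":30},{"delta_pos":[0,5,0],"twist":[0,0,0],"grip":30},{"delta_pos":[0,7,0],"twist":[0,0,0],"grip":30},{"delta_pos":[0,8,0],"twist":[0,0,0],"grip":30}]'
python3 -m pendant '[{"delta_pos":[0,0,0],"twist":[0,0,0],"grip":30},{"delta_pos":[0,0,0],"twist":[0,0,0],"grip":30},{"delta_pos":[0,0,0],"twist":[0,0,0],"grip":30},{"delta_pos":[0,0,0],"twist":[0,0,0],"grip":30},{"delta_pos":[0,0,0],"twist":[0,0,0],"grip":30}]'
python3 - <<'E'
from h import *
s=state();print(s['ee_pos'])
p,d=imaging.grab_frame('side'); cv2.imwrite("pics/s7.png",cv2.resize(p[100:280,150:350,::-1],None,fx=3.2,fy=3.2,interpolation=cv2.INTER_CUBIC))
E
```

```text
time_s: 19.55
ee_pos: [556.4, 199.8, 201.4]
ee_rot: [-90.0, 0.1, -180.0]
force: [0.2, -0.3, -1.2]
gripper_width: 51.6
time_s: 20.05
ee_pos: [600.8, -12.0, 199.1]
ee_rot: [-90.0, -0.1, -180.0]
force: [1.5, 0.1, -1.9]
gripper_width: 51.5
time_s: 20.55
ee_pos: [645.2, -232.6, 198.6]
ee_rot: [-90.0, -0.1, 180.0]
force: [0.2, -0.1, -1.6]
gripper_width: 51.1
time_s: 21.05
ee_pos: [643.4, -229.0, 116.7]
ee_rot: [-90.1, -0.3, -180.0]
force: [0.6, 0.1, -1.8]
gripper_width: 51.9
time_s: 21.55
ee_pos: [645.5, -230.5, 120.7]
ee_rot: [-90.0, 0.1, 180.0]
force: [0.1, 0.3, -1.2]
gripper_width: 51.4
[ 645.45619708 -230.52734144  120.69064095]
```

View pics/s7.png

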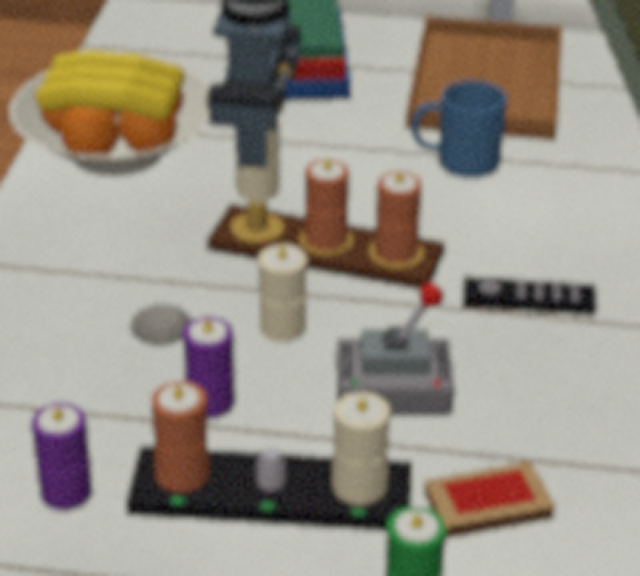

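Ivory B hangs centred over stand spigot A (candle at 257,190, spigot at 257,215). Insert, release, rise and go to terra B at (560.3,−217).

```bash
python3 -m pendant '[{"delta_pos":[0,1,0],"twist":[0,0,0],"grip":30},{"delta_pos":[0,1.7,0],"twist":[0,0,0],"grip":30},{"delta_pos":[0,2.4,0],"twist":[0,0,0],"grip":30},{"delta_pos":[0,3,0],"twist":[0,0,0],"grip":30},{"delta_pos":[0,3,0],"twist":[0,0,0],"grip":30}]'
python3 -m pendant '[{"delta_pos":[0,0.5,0],"twist":[0,0,0],"grip":30},{"delta_pos":[0,1,0],"twist":[0,0,0],"grip":30},{"delta_pos":[0,1.5,0],"twist":[0,0,0],"grip":30},{"delta_pos":[0,1.9,0],"twist":[0,0,0],"grip":30},{"delta_pos":[0,2.2,0],"twist":[0,0,0],"grip":30}]'
```

```text
time_s: 22.1
ee_pos: [645.0, -230.1, 88.4]
ee_rot: [-90.0, -0.1, 180.0]
force: [1.4, 0.1, -1.8]
gripper_width: 51.5
time_s: 22.6
ee_pos: [645.2, -230.4, 70.6]
ee_rot: [-90.0, 0.1, 180.0]
force: [-7.1, 2.5, 23.7]
gripper_width: 51.6
```

```bash
python3 -m pendant '[{"delta_pos":[0,-0.2,0],"twist":[0,0,0],"grip":80},{"delta_pos":[0,-0.2,0],"twist":[0,0,0],"grip":80},{"delta_pos":[0,-0.2,0],"twist":[0,0,0],"grip":80},{"delta_pos":[0,-4,0],"twist":[0,0,0],"grip":80},{"delta_pos":[0,-8,0],"twist":[0,0,0],"grip":80}]'
python3 -m pendant '[{"delta_pos":[0,-3,0],"twist":[0,0,0],"grip":80},{"delta_pos":[2,-5.2,0],"twist":[0,0,0],"grip":80},{"delta_pos":[5,-5.2,-0.7],"twist":[0,0,0],"grip":80},{"delta_pos":[8.5,-5.2,-1.3],"twist":[0,0,0],"grip":80},{"delta_pos":[8.5,-5.2,-1.3],"twist":[0,0,0],"grip":80}]'
python3 - <<'E'
from h import *
p,d=imaging.grab_frame('side'); cv2.imwrite("pics/s8.png",cv2.resize(p[100:280,150:350,::-1],None,fx=3.2,fy=3.2,interpolation=cv2.INTER_CUBIC)); print(state()['ee_pos'])
E
```

```text
time_s: 23.1
ee_pos: [643.9, -230.0, 146.4]
ee_rot: [-90.1, -0.3, 180.0]
force: [1.6, -0.3, 0.6]
gripper_width: 72.8
time_s: 23.6
ee_pos: [555.6, -216.3, 199.5]
ee_rot: [-90.1, -0.3, 180.0]
force: [1.1, 0.1, -0.3]
gripper_width: 73.2
[ 558.35551572 -217.05285997  199.88425584]
```

View pics/s8.png

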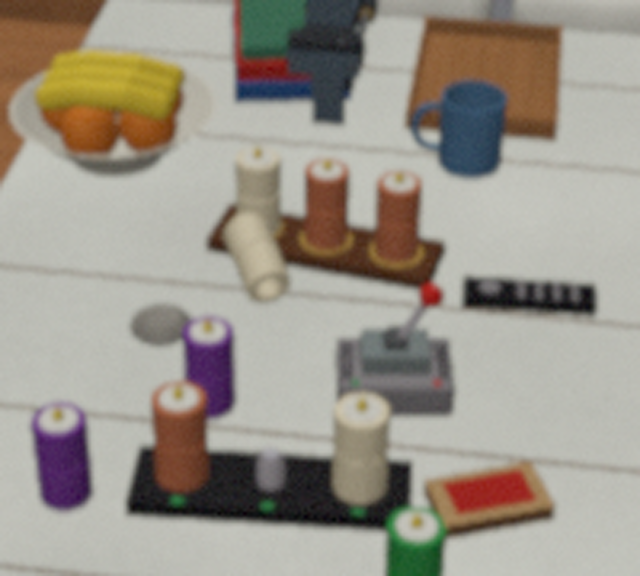

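The table ivory has been knocked over. It now lies with its bore end at (268,287) and its flame end at (240,225), near the stand. I'll clear the arm and look from the top.

```bash
python3 -m pendant '[{"delta_pos":[4,-1,-4],"twist":[0,0,0],"grip":80},{"delta_pos":[6,-1,-8.5],"twist":[0,0,0],"grip":80},{"delta_pos":[8,-1,-13],"twist":[0,0,0],"grip":80},{"delta_pos":[8,-1,-17.5],"twist":[0,0,0],"grip":80},{"delta_pos":[8,-1,-22],"twist":[0,0,0],"grip":80}]'
python3 -m pendant '[{"delta_pos":[0,0,-4],"twist":[0,0,0],"grip":80},{"delta_pos":[0,0,-8.5],"twist":[0,0,0],"grip":80},{"delta_pos":[0,0,-13],"twist":[0,0,0],"grip":80},{"delta_pos":[0,0,-13],"twist":[0,0,0],"grip":80},{"delta_pos":[0,0,-13],"twist":[0,0,0],"grip":80}]'
python3 - <<'E'
from h import *
q,d=imaging.grab_frame('top'); cv2.imwrite("pics/t9.png",cv2.resize(q[130:230,250:370,::-1],None,fx=6,fy=6,interpolation=cv2.INTER_CUBIC))
np.save('t9d.npy',d)
p,d=imaging.grab_frame('side'); cv2.imwrite("pics/s9.png",cv2.resize(p[130:230,190:310,::-1],None,fx=6,fy=6,interpolation=cv2.INTER_CUBIC))
np.save('s9d.npy',d)
E
```

```text
time_s: 24.15
ee_pos: [480.5, 4.5, 210.1]
ee_rot: [-90.0, 0.1, 180.0]
force: [1.1, -0.3, 0.0]
gripper_width: 73.0
time_s: 24.65
ee_pos: [480.9, 133.7, 209.5]
ee_rot: [-90.0, 0.0, -179.8]
force: [-0.5, -0.1, 1.1]
gripper_width: 72.9
```

View pics/t9.png

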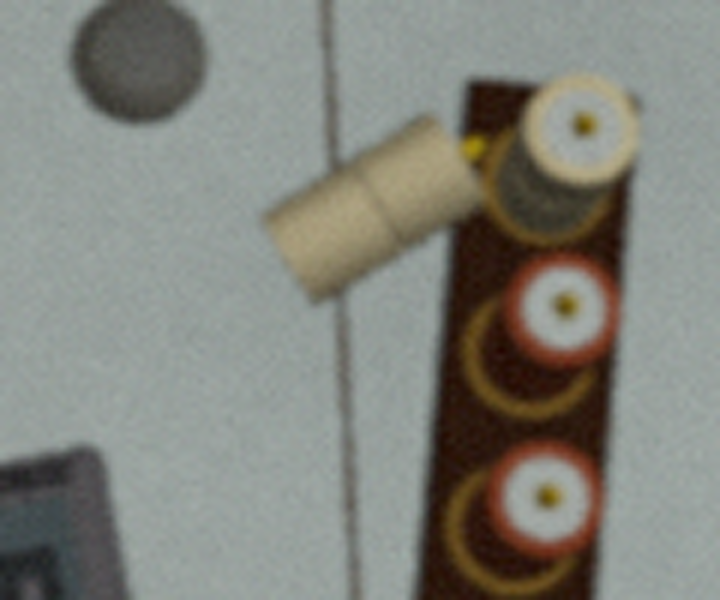

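View pics/s9.png

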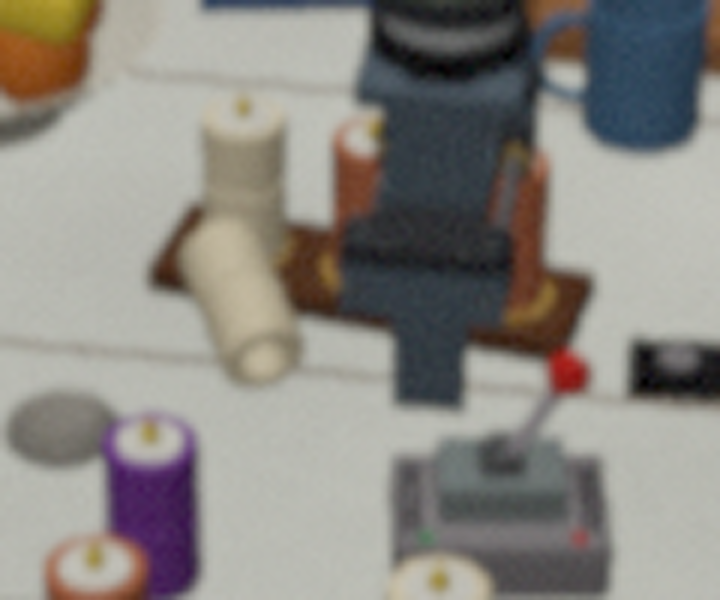

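The candle lies with its flame end resting on the stand edge (top crop 295,260 → 455,155, bore end towards the dock). Ivory B stays seated. It isn't in the way of the other moves, so I'll upright it last. Now terra B.

```bash
python3 -m pendant '[{"delta_pos":[0,0,4],"twist":[0,0,0],"grip":80},{"delta_pos":[-2,0,8.5],"twist":[0,0,0],"grip":80},{"delta_pos":[-3,0,13],"twist":[0,0,0],"grip":80},{"delta_pos":[-4,0,17.5],"twist":[0,0,0],"grip":80},{"delta_pos":[-5,0,22],"twist":[0,0,0],"grip":80}]'
python3 -m pendant '[{"delta_pos":[-1,0,4],"twist":[0,0,0],"grip":80},{"delta_pos":[-2,0,8],"twist":[0,0,0],"grip":80},{"delta_pos":[-3,0,13.1],"twist":[0,0,0],"grip":80},{"delta_pos":[-3,0,13.1],"twist":[0,0,0],"grip":80},{"delta_pos":[-3,0,13.1],"twist":[0,0,0],"grip":80}]'
python3 -m pendant '[{"delta_pos":[0,0,0],"twist":[0,0,0],"grip":80},{"delta_pos":[0,0,0],"twist":[0,0,0],"grip":80},{"delta_pos":[0,0,0],"twist":[0,0,0],"grip":80},{"delta_pos":[0,0,0],"twist":[0,0,0],"grip":80},{"delta_pos":[0,0,0],"twist":[0,0,0],"grip":80}]'
```

```text
time_s: 25.25
ee_pos: [530.0, -91.0, 209.9]
ee_rot: [-90.0, 0.0, 179.8]
force: [1.2, 0.4, 0.6]
gripper_width: 72.8
time_s: 25.75
ee_pos: [559.3, -220.8, 209.2]
ee_rot: [-90.0, -0.0, 179.7]
force: [-0.3, 0.1, -0.0]
gripper_width: 72.8
time_s: 26.25
ee_pos: [560.1, -217.7, 210.0]
ee_rot: [-90.0, 0.0, -179.9]
force: [-0.6, 0.2, 0.2]
gripper_width: 72.8
```

```bash
python3 -m pendant '[{"delta_pos":[0,3,0],"twist":[0,0,0],"grip":80},{"delta_pos":[0,7,0],"twist":[0,0,0],"grip":80},{"delta_pos":[0,11,0],"twist":[0,0,0],"grip":80},{"delta_pos":[0,13.5,0],"twist":[0,0,0],"grip":80},{"delta_pos":[0,14,0],"twist":[0,0,0],"grip":80}]'
python3 -m pendant '[{"delta_pos":[0,0,0],"twist":[0,0,0],"grip":80},{"delta_pos":[0,0,0],"twist":[0,0,0],"grip":80},{"delta_pos":[0,0,0],"twist":[0,0,0],"grip":30},{"delta_pos":[0,0,0],"twist":[0,0,0],"grip":30},{"delta_pos":[0,0,0],"twist":[0,0,0],"grip":30}]' 35
python3 -m pendant '[{"delta_pos":[0,0,0],"twist":[0,0,0],"grip":30},{"delta_pos":[0,0,0],"twist":[0,0,0],"grip":30},{"delta_pos":[0,0,0],"twist":[0,0,0],"grip":30},{"delta_pos":[0,0,0],"twist":[0,0,0],"grip":30},{"delta_pos":[0,-2,0],"twist":[0,0,0],"grip":30}]'
python3 -m pendant '[{"delta_pos":[0,-2.5,0],"twist":[0,0,0],"grip":30},{"delta_pos":[0,-5,0],"twist":[0,0,0],"grip":30},{"delta_pos":[0,-8,0],"twist":[0,0,0],"grip":30},{"delta_pos":[0,-10,0],"twist":[0,0,0],"grip":30},{"delta_pos":[0,-11,-2],"twist":[0,0,0],"grip":30}]'
```

```text
time_s: 26.75
ee_pos: [557.9, -217.2, 66.5]
ee_rot: [-90.1, -0.4, -180.0]
force: [-0.1, 0.6, -0.9]
gripper_width: 72.9
time_s: 27.25
ee_pos: [560.5, -218.3, 70.7]
ee_rot: [-90.0, 0.1, 180.0]
force: [0.2, 2.8, 1.9]
gripper_width: 51.8
time_s: 27.75
ee_pos: [558.9, -217.6, 87.4]
ee_rot: [-90.1, -0.2, 180.0]
force: [1.4, 1.1, -2.2]
gripper_width: 51.6
time_s: 28.25
ee_pos: [560.7, -200.4, 201.2]
ee_rot: [-89.8, 0.1, 179.9]
force: [0.1, -0.0, -2.6]
gripper_width: 51.6
```

```bash
python3 -m pendant '[{"delta_pos":[0,0,-4],"twist":[0,0,0],"grip":30},{"delta_pos":[0,0,-8.5],"twist":[0,0,0],"grip":30},{"delta_pos":[0.2,0,-13],"twist":[0,0,0],"grip":30},{"delta_pos":[0.3,0,-17.5],"twist":[0,0,0],"grip":30},{"delta_pos":[0.5,0,-22],"twist":[0,0,0],"grip":30}]'
python3 -m pendant '[{"delta_pos":[0,0,-4.5],"twist":[0,0,0],"grip":30},{"delta_pos":[0,0,-9],"twist":[0,0,0],"grip":30},{"delta_pos":[0,0,-13.5],"twist":[0,0,0],"grip":30},{"delta_pos":[0,0,-17.7],"twist":[0,0,0],"grip":30},{"delta_pos":[0,0,-17.7],"twist":[0,0,0],"grip":30}]'
python3 -m pendant '[{"delta_pos":[0,0,0],"twist":[0,0,0],"grip":30},{"delta_pos":[0,2,0],"twist":[0,0,0],"grip":30},{"delta_pos":[0,5,0],"twist":[0,0,0],"grip":30},{"delta_pos":[0,7,0],"twist":[0,0,0],"grip":30},{"delta_pos":[0,8,0],"twist":[0,0,0],"grip":30}]'
python3 -m pendant '[{"delta_pos":[0,0,0],"twist":[0,0,0],"grip":30},{"delta_pos":[0,0,0],"twist":[0,0,0],"grip":30},{"delta_pos":[0,0,0],"twist":[0,0,0],"grip":30},{"delta_pos":[0,0,0],"twist":[0,0,0],"grip":30},{"delta_pos":[0,0,0],"twist":[0,0,0],"grip":30}]'
python3 - <<'E'
from h import *
s=state();print(s['ee_pos'])
p,d=imaging.grab_frame('side'); cv2.imwrite("pics/s10.png",cv2.resize(p[100:280,150:350,::-1],None,fx=3.2,fy=3.2,interpolation=cv2.INTER_CUBIC))
E
```

```text
time_s: 28.75
ee_pos: [554.4, 23.1, 198.9]
ee_rot: [-90.0, -0.1, 180.0]
force: [1.3, 0.4, -2.3]
gripper_width: 51.6
time_s: 29.25
ee_pos: [554.5, 203.3, 198.6]
ee_rot: [-90.1, -0.1, -179.7]
force: [0.7, -0.2, -3.3]
gripper_width: 51.5
time_s: 29.75
ee_pos: [553.8, 196.4, 117.4]
ee_rot: [-89.9, -0.2, 179.9]
force: [0.5, -0.1, -1.5]
gripper_width: 51.7
time_s: 30.25
ee_pos: [555.4, 198.8, 120.5]
ee_rot: [-90.0, 0.1, -180.0]
force: [-0.4, 0.3, -2.6]
gripper_width: 51.5
[555.44929924 198.75703778 120.48699986]
```

View pics/s10.png

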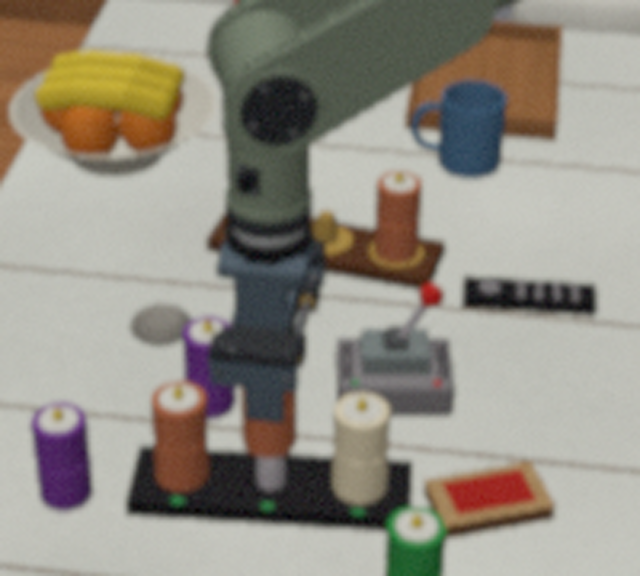

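Terra B is centred over dock spigot B (270,440 / 270,472). Insert.

```bash
python3 -m pendant '[{"delta_pos":[0,1,0],"twist":[0,0,0],"grip":30},{"delta_pos":[0,1.7,0],"twist":[0,0,0],"grip":30},{"delta_pos":[0,2.4,0],"twist":[0,0,0],"grip":30},{"delta_pos":[0,3,0],"twist":[0,0,0],"grip":30},{"delta_pos":[0,3,0],"twist":[0,0,0],"grip":30}]'
python3 -m pendant '[{"delta_pos":[0,0.5,0],"twist":[0,0,0],"grip":30},{"delta_pos":[0,1,0],"twist":[0,0,0],"grip":30},{"delta_pos":[0,1.5,0],"twist":[0,0,0],"grip":30},{"delta_pos":[0,1.9,0],"twist":[0,0,0],"grip":30},{"delta_pos":[0,2.2,0],"twist":[0,0,0],"grip":30}]'
```

```text
time_s: 30.8
ee_pos: [554.3, 198.3, 88.3]
ee_rot: [-89.9, -0.1, 180.0]
force: [-0.3, 0.4, -2.3]
gripper_width: 51.5
time_s: 31.3
ee_pos: [555.2, 198.7, 70.6]
ee_rot: [-90.0, 0.0, -180.0]
force: [-9.1, -2.9, 32.2]
gripper_width: 51.4
```

```bash
python3 -m pendant '[{"delta_pos":[0,-0.2,0],"twist":[0,0,0],"grip":80},{"delta_pos":[0,-0.2,0],"twist":[0,0,0],"grip":80},{"delta_pos":[0,-0.2,0],"twist":[0,0,0],"grip":80},{"delta_pos":[0,-4,0],"twist":[0,0,0],"grip":80},{"delta_pos":[0,-8,0],"twist":[0,0,0],"grip":80}]'
python3 -m pendant '[{"delta_pos":[0,-3,0],"twist":[0,0,0],"grip":80},{"delta_pos":[2,-5.2,0],"twist":[0,0,0],"grip":80},{"delta_pos":[5,-5.2,0.3],"twist":[0,0,0],"grip":80},{"delta_pos":[8.5,-5.2,0.6],"twist":[0,0,0],"grip":80},{"delta_pos":[8.5,-5.2,0.6],"twist":[0,0,0],"grip":80}]'
python3 - <<'E'
from h import *
p,d=imaging.grab_frame('side'); cv2.imwrite("pics/s11.png",cv2.resize(p[100:280,150:350,::-1],None,fx=3.2,fy=3.2,interpolation=cv2.INTER_CUBIC)); print(state()['ee_pos'])
E
```

```text
time_s: 31.8
ee_pos: [554.1, 198.2, 146.9]
ee_rot: [-89.9, -0.2, 180.0]
force: [0.8, 1.3, 0.9]
gripper_width: 72.4
time_s: 32.3
ee_pos: [466.0, 191.9, 199.6]
ee_rot: [-89.9, -0.2, -179.9]
force: [0.8, -0.1, -0.8]
gripper_width: 72.7
[468.59835509 192.41005723 199.84785707]
```

View pics/s11.png

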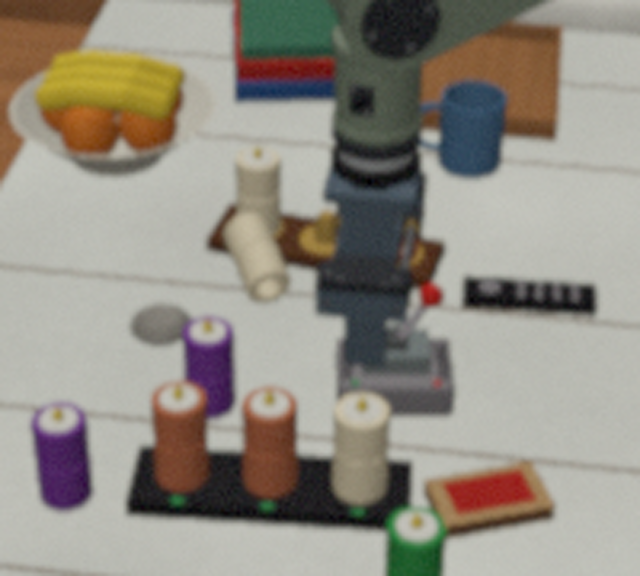

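```bash
python3 -m pendant '[{"delta_pos":[0,2,0],"twist":[0,0,0],"grip":80},{"delta_pos":[0,6,0],"twist":[0,0,0],"grip":80},{"delta_pos":[0,10,0],"twist":[0,0,0],"grip":80},{"delta_pos":[0,12.5,0],"twist":[0,0,0],"grip":80},{"delta_pos":[0,13,0],"twist":[0,0,0],"grip":80}]'
python3 -m pendant '[{"delta_pos":[0,0,0],"twist":[0,0,0],"grip":80},{"delta_pos":[0,0,0],"twist":[0,0,0],"grip":80},{"delta_pos":[0,0,0],"twist":[0,0,0],"grip":30},{"delta_pos":[0,0,0],"twist":[0,0,0],"grip":30},{"delta_pos":[0,0,0],"twist":[0,0,0],"grip":30}]' 35
python3 -m pendant '[{"delta_pos":[0,0,0],"twist":[0,0,0],"grip":30},{"delta_pos":[0,0,0],"twist":[0,0,0],"grip":30},{"delta_pos":[0,0,0],"twist":[0,0,0],"grip":30},{"delta_pos":[0,0,0],"twist":[0,0,0],"grip":30},{"delta_pos":[0,-2,0],"twist":[0,0,0],"grip":30}]'
python3 -m pendant '[{"delta_pos":[0,-2.5,0],"twist":[0,0,0],"grip":30},{"delta_pos":[0,-5,0],"twist":[0,0,0],"grip":30},{"delta_pos":[0,-8,0],"twist":[0,0,0],"grip":30},{"delta_pos":[0,-10,0],"twist":[0,0,0],"grip":30},{"delta_pos":[0,-11,0],"twist":[0,0,0],"grip":30}]'
```

```text
time_s: 32.85
ee_pos: [469.1, 191.9, 66.5]
ee_rot: [-89.9, -0.3, 180.0]
force: [-0.7, -0.2, -0.4]
gripper_width: 72.8
time_s: 33.35
ee_pos: [470.6, 192.9, 70.6]
ee_rot: [-90.0, 0.1, 180.0]
force: [0.8, 0.7, -0.6]
gripper_width: 51.8
time_s: 33.85
ee_pos: [469.0, 192.5, 88.0]
ee_rot: [-90.0, -0.2, 180.0]
force: [1.5, 0.5, -2.3]
gripper_width: 51.4
time_s: 34.35
ee_pos: [470.5, 192.7, 201.1]
ee_rot: [-90.0, 0.1, -180.0]
force: [-0.3, 0.8, -1.6]
gripper_width: 51.5
```

```bash
python3 -m pendant '[{"delta_pos":[-2,0,3],"twist":[0,0,0],"grip":30},{"delta_pos":[-4,0,7],"twist":[0,0,0],"grip":30},{"delta_pos":[-6,0,11],"twist":[0,0,0],"grip":30},{"delta_pos":[-8,0,15],"twist":[0,0,0],"grip":30},{"delta_pos":[-9,0,19.5],"twist":[0,0,0],"grip":30}]'
python3 -m pendant '[{"delta_pos":[0,0,4.5],"twist":[0,0,0],"grip":30},{"delta_pos":[0,0,9],"twist":[0,0,0],"grip":30},{"delta_pos":[0,0,13.5],"twist":[0,0,0],"grip":30},{"delta_pos":[0,0,18],"twist":[0,0,0],"grip":30},{"delta_pos":[0,0,21.6],"twist":[0,0,0],"grip":30}]'
python3 -m pendant '[{"delta_pos":[0,0,0],"twist":[0,0,0],"grip":30},{"delta_pos":[0,2,0],"twist":[0,0,0],"grip":30},{"delta_pos":[0,5,0],"twist":[0,0,0],"grip":30},{"delta_pos":[0,7,0],"twist":[0,0,0],"grip":30},{"delta_pos":[0,8,0],"twist":[0,0,0],"grip":30}]'
python3 -m pendant '[{"delta_pos":[0,0,0],"twist":[0,0,0],"grip":30},{"delta_pos":[0,0,0],"twist":[0,0,0],"grip":30},{"delta_pos":[0,0,0],"twist":[0,0,0],"grip":30},{"delta_pos":[0,0,0],"twist":[0,0,0],"grip":30},{"delta_pos":[0,0,0],"twist":[0,0,0],"grip":30}]'
python3 - <<'E'
from h import *
s=state();print(s['ee_pos'])
p,d=imaging.grab_frame('side'); cv2.imwrite("pics/s12.png",cv2.resize(p[100:280,150:350,::-1],None,fx=3.2,fy=3.2,interpolation=cv2.INTER_CUBIC))
E
```

```text
time_s: 34.85
ee_pos: [560.7, -3.8, 198.3]
ee_rot: [-90.0, -0.1, -180.0]
force: [0.1, 0.6, -1.3]
gripper_width: 51.6
time_s: 35.35
ee_pos: [559.0, -220.7, 198.1]
ee_rot: [-90.0, -0.2, 179.9]
force: [0.6, 1.1, -2.4]
gripper_width: 51.5
time_s: 35.85
ee_pos: [558.1, -217.0, 116.5]
ee_rot: [-90.1, -0.3, -180.0]
force: [-0.6, -0.3, -2.6]
gripper_width: 51.7
time_s: 36.35
ee_pos: [560.5, -218.5, 120.6]
ee_rot: [-90.0, 0.1, 180.0]
force: [-1.0, -0.7, -1.3]
gripper_width: 51.3
[ 560.46846859 -218.52396577  120.59091313]
```

View pics/s12.png

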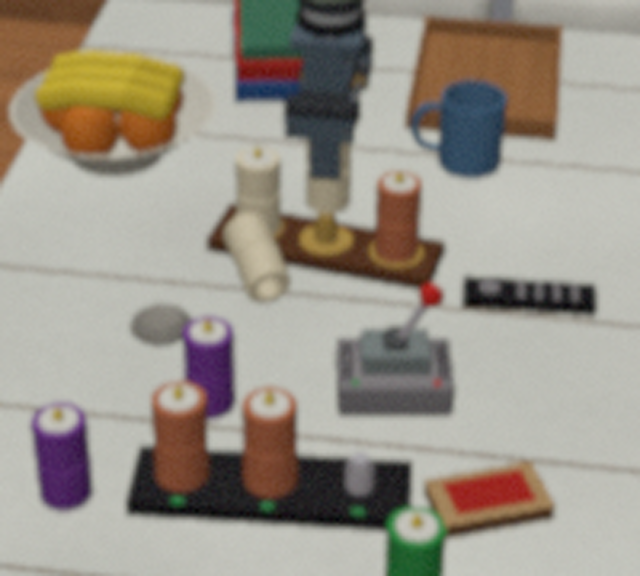

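Ivory C is centred over stand spigot B. Insert, then go to terra C at (476.8,−204.5).

```bash
python3 -m pendant '[{"delta_pos":[0,1,0],"twist":[0,0,0],"grip":30},{"delta_pos":[0,1.7,0],"twist":[0,0,0],"grip":30},{"delta_pos":[0,2.4,0],"twist":[0,0,0],"grip":30},{"delta_pos":[0,3,0],"twist":[0,0,0],"grip":30},{"delta_pos":[0,3,0],"twist":[0,0,0],"grip":30}]'
python3 -m pendant '[{"delta_pos":[0,0.5,0],"twist":[0,0,0],"grip":30},{"delta_pos":[0,1,0],"twist":[0,0,0],"grip":30},{"delta_pos":[0,1.5,0],"twist":[0,0,0],"grip":30},{"delta_pos":[0,1.9,0],"twist":[0,0,0],"grip":30},{"delta_pos":[0,2.2,0],"twist":[0,0,0],"grip":30}]'
```

```text
time_s: 36.9
ee_pos: [560.1, -218.2, 88.6]
ee_rot: [-90.0, -0.0, 180.0]
force: [0.4, 0.3, -3.1]
gripper_width: 51.6
time_s: 37.4
ee_pos: [560.4, -218.2, 70.4]
ee_rot: [-90.0, 0.1, -180.0]
force: [-7.5, 5.0, 29.6]
gripper_width: 51.5
```

```bash
python3 -m pendant '[{"delta_pos":[0,-0.2,0],"twist":[0,0,0],"grip":80},{"delta_pos":[0,-0.2,0],"twist":[0,0,0],"grip":80},{"delta_pos":[0,-0.2,0],"twist":[0,0,0],"grip":80},{"delta_pos":[0,-4,0],"twist":[0,0,0],"grip":80},{"delta_pos":[0,-8,0],"twist":[0,0,0],"grip":80}]'
python3 -m pendant '[{"delta_pos":[0,-3,0],"twist":[0,0,0],"grip":80},{"delta_pos":[2,-5.2,0],"twist":[0,0,0],"grip":80},{"delta_pos":[5,-5.2,-0.7],"twist":[0,0,0],"grip":80},{"delta_pos":[8.3,-5.2,-1.4],"twist":[0,0,0],"grip":80},{"delta_pos":[8.3,-5.2,-1.4],"twist":[0,0,0],"grip":80}]'
python3 - <<'E'
from h import *
p,d=imaging.grab_frame('side'); cv2.imwrite("pics/s13.png",cv2.resize(p[100:280,150:350,::-1],None,fx=3.2,fy=3.2,interpolation=cv2.INTER_CUBIC)); print(state()['ee_pos'])
E
```

```text
time_s: 37.9
ee_pos: [558.9, -218.0, 146.8]
ee_rot: [-90.1, -0.3, 180.0]
force: [1.6, -0.4, 0.3]
gripper_width: 73.2
time_s: 38.4
ee_pos: [473.0, -203.3, 199.5]
ee_rot: [-90.1, -0.2, 180.0]
force: [0.3, -0.1, -0.7]
gripper_width: 72.9
[ 475.50185866 -204.05495301  199.81031694]
```

View pics/s13.png

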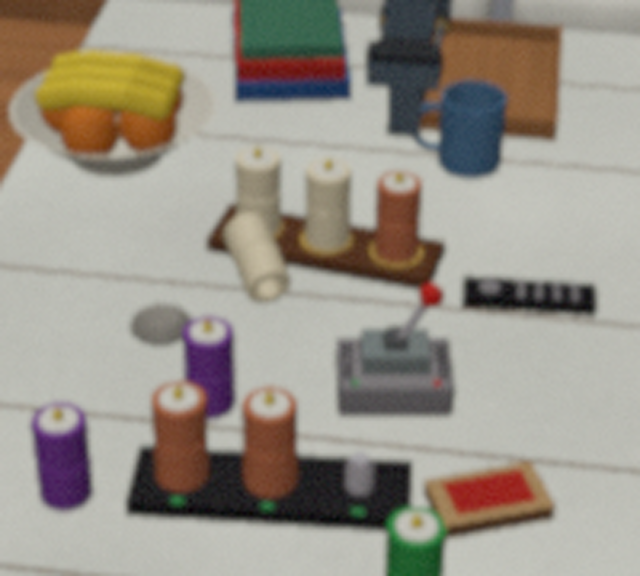

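Two ivories are seated on the stand. Now terra C.

```bash
python3 -m pendant '[{"delta_pos":[0,2,0],"twist":[0,0,0],"grip":80},{"delta_pos":[0,6,0],"twist":[0,0,0],"grip":80},{"delta_pos":[0,10,0],"twist":[0,0,0],"grip":80},{"delta_pos":[0,12.5,0],"twist":[0,0,0],"grip":80},{"delta_pos":[0,13,0],"twist":[0,0,0],"grip":80}]'
python3 -m pendant '[{"delta_pos":[0,0,0],"twist":[0,0,0],"grip":80},{"delta_pos":[0,0,0],"twist":[0,0,0],"grip":80},{"delta_pos":[0,0,0],"twist":[0,0,0],"grip":30},{"delta_pos":[0,0,0],"twist":[0,0,0],"grip":30},{"delta_pos":[0,0,0],"twist":[0,0,0],"grip":30}]' 35
python3 -m pendant '[{"delta_pos":[0,0,0],"twist":[0,0,0],"grip":30},{"delta_pos":[0,0,0],"twist":[0,0,0],"grip":30},{"delta_pos":[0,0,0],"twist":[0,0,0],"grip":30},{"delta_pos":[0,0,0],"twist":[0,0,0],"grip":30},{"delta_pos":[0,-2,0],"twist":[0,0,0],"grip":30}]'
python3 -m pendant '[{"delta_pos":[0,-2.5,0],"twist":[0,0,0],"grip":30},{"delta_pos":[0,-5,0],"twist":[0,0,0],"grip":30},{"delta_pos":[0,-8,0],"twist":[0,0,0],"grip":30},{"delta_pos":[0,-10,0],"twist":[0,0,0],"grip":30},{"delta_pos":[0,-12.5,0],"twist":[0,0,0],"grip":30}]'
```

```text
time_s: 38.95
ee_pos: [476.0, -203.7, 66.5]
ee_rot: [-90.1, -0.3, -180.0]
force: [-0.6, 0.4, 0.4]
gripper_width: 73.2
time_s: 39.45
ee_pos: [477.5, -204.5, 70.6]
ee_rot: [-90.0, 0.1, 180.0]
force: [-0.3, 0.6, 0.3]
gripper_width: 51.8
time_s: 39.95
ee_pos: [475.8, -203.8, 88.0]
ee_rot: [-90.1, -0.2, -180.0]
force: [0.9, 0.4, -1.6]
gripper_width: 51.1
time_s: 40.45
ee_pos: [476.3, -204.1, 214.8]
ee_rot: [-90.0, -0.1, 180.0]
force: [0.6, -0.4, -2.0]
gripper_width: 51.4
```

```bash
python3 -m pendant '[{"delta_pos":[0,0,-4],"twist":[0,0,0],"grip":30},{"delta_pos":[0,0,-8.5],"twist":[0,0,0],"grip":30},{"delta_pos":[0.2,0,-13],"twist":[0,0,0],"grip":30},{"delta_pos":[0.3,0,-17.5],"twist":[0,0,0],"grip":30},{"delta_pos":[0.5,0,-22],"twist":[0,0,0],"grip":30}]'
python3 -m pendant '[{"delta_pos":[0.1,0,-4.5],"twist":[0,0,0],"grip":30},{"delta_pos":[0.1,0,-9],"twist":[0,0,0],"grip":30},{"delta_pos":[0.1,0,-13.5],"twist":[0,0,0],"grip":30},{"delta_pos":[0.1,0,-17.7],"twist":[0,0,0],"grip":30},{"delta_pos":[0.1,0,-17.7],"twist":[0,0,0],"grip":30}]'
python3 -m pendant '[{"delta_pos":[0,0,0],"twist":[0,0,0],"grip":30},{"delta_pos":[0,2,0],"twist":[0,0,0],"grip":30},{"delta_pos":[0,5,0],"twist":[0,0,0],"grip":30},{"delta_pos":[0,8,0],"twist":[0,0,0],"grip":30},{"delta_pos":[0,9.5,0],"twist":[0,0,0],"grip":30}]'
python3 -m pendant '[{"delta_pos":[0,0,0],"twist":[0,0,0],"grip":30},{"delta_pos":[0,0,0],"twist":[0,0,0],"grip":30},{"delta_pos":[0,0,0],"twist":[0,0,0],"grip":30},{"delta_pos":[0,0,0],"twist":[0,0,0],"grip":30},{"delta_pos":[0,0,0],"twist":[0,0,0],"grip":30}]'
python3 - <<'E'
from h import *
s=state();print(s['ee_pos'])
p,d=imaging.grab_frame('side'); cv2.imwrite("pics/s14.png",cv2.resize(p[100:280,150:350,::-1],None,fx=3.2,fy=3.2,interpolation=cv2.INTER_CUBIC))
E
```

```text
time_s: 40.95
ee_pos: [471.4, 17.2, 214.2]
ee_rot: [-90.0, -0.0, 180.0]
force: [0.5, -0.2, -0.8]
gripper_width: 51.6
time_s: 41.45
ee_pos: [470.6, 197.0, 214.0]
ee_rot: [-90.1, -0.0, -179.7]
force: [0.4, -0.8, -2.4]
gripper_width: 51.3
time_s: 41.95
ee_pos: [469.4, 190.2, 117.2]
ee_rot: [-89.9, -0.3, 179.9]
force: [0.1, 0.8, -2.9]
gripper_width: 51.7
time_s: 42.45
ee_pos: [471.6, 192.7, 120.6]
ee_rot: [-90.0, 0.1, 180.0]
force: [-0.0, 0.2, -1.6]
gripper_width: 51.3
[471.56976795 192.68100995 120.5645459 ]
```

View pics/s14.png

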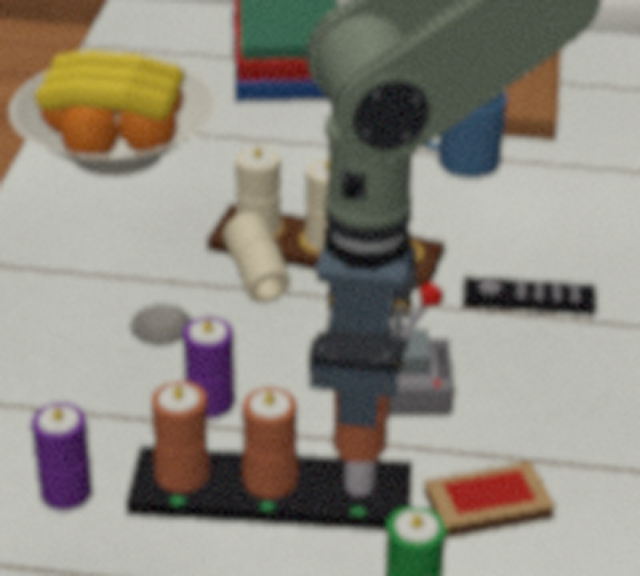

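Terra C is centred over dock spigot C (360,445 / 359,478). Insert.

```bash
python3 -m pendant '[{"delta_pos":[0.05,1,0],"twist":[0,0,0],"grip":30},{"delta_pos":[0.05,1.7,0],"twist":[0,0,0],"grip":30},{"delta_pos":[0.05,2.4,0],"twist":[0,0,0],"grip":30},{"delta_pos":[0.05,3,0],"twist":[0,0,0],"grip":30},{"delta_pos":[0.05,3,0],"twist":[0,0,0],"grip":30}]'
python3 -m pendant '[{"delta_pos":[0,0.5,0],"twist":[0,0,0],"grip":30},{"delta_pos":[0,1,0],"twist":[0,0,0],"grip":30},{"delta_pos":[0,1.5,0],"twist":[0,0,0],"grip":30},{"delta_pos":[0,1.9,0],"twist":[0,0,0],"grip":30},{"delta_pos":[0,2.2,0],"twist":[0,0,0],"grip":30}]'
python3 -m pendant '[{"delta_pos":[0,-0.2,0],"twist":[0,0,0],"grip":80},{"delta_pos":[0,-0.2,0],"twist":[0,0,0],"grip":80},{"delta_pos":[0,-0.2,0],"twist":[0,0,0],"grip":80},{"delta_pos":[0,-4,0],"twist":[0,0,0],"grip":80},{"delta_pos":[0,-8,0],"twist":[0,0,0],"grip":80}]'
```

```text
time_s: 43.0
ee_pos: [469.8, 192.3, 88.5]
ee_rot: [-89.9, -0.1, -180.0]
force: [1.1, -0.5, -2.3]
gripper_width: 51.5
time_s: 43.5
ee_pos: [470.7, 192.7, 70.4]
ee_rot: [-90.0, 0.0, -180.0]
force: [-11.3, -3.0, 41.3]
gripper_width: 51.4
time_s: 44.0
ee_pos: [469.5, 192.2, 147.1]
ee_rot: [-89.9, -0.2, 180.0]
force: [0.5, 0.7, 0.4]
gripper_width: 73.2
```

All three terracottas are home. Now I need the fallen ivory's geometry, from depth and pixels.

Run:
```python
from h import *
np.set_printoptions(precision=1,suppress=True)
f=lambda u,v:((u+.5)/6-.5+250,(v+.5)/6-.5+130)
for z0,z1 in ((26,26),(27,45)):
    a=ray('top',f(291,258),z0); b=ray('top',f(458,157),z1); v=b-a; print(a,b,np.linalg.norm(v),np.degrees(np.arctan2(v[1],v[0])))
# depth cloud
d=np.load('t9d.npy'); c=imaging.camera_info('top')
m=np.zeros((384,512),np.uint8); poly=np.array([f(x,y) for x,y in [(272,217),(428,122),(478,198),(318,294)]]).round().astype(np.int32)
cv2.fillConvexPoly(m,poly,1); vv,uu=np.nonzero(m&(d>0))
zc=d[vv,uu]; C=np.c_[(uu-c['cx'])/c['fx']*zc,(vv-c['cy'])/c['fy']*zc,zc]; W=(C-c['t'])@c['R']
a=ray('top',f(291,258),26)[:2]; b=ray('top',f(458,157),26)[:2]; u=(b-a)/np.linalg.norm(b-a); n=np.array([-u[1],u[0]])
s=(W[:,:2]-a)@u; t=(W[:,:2]-a)@n
for lo in range(0,95,10):
    k=(s>=lo)&(s<lo+10)
    if k.any(): print(lo,k.sum(),'zmax',np.percentile(W[k,2],90),'t mid at top',t[k][W[k,2]>np.percentile(W[k,2],75)].mean())
```

```text
[ 610.4 -104.9   26. ] [ 657.8 -187.2   26. ] 95.0839389196078 -60.0485500575553
[ 610.1 -104.8   27. ] [ 652.4 -184.5   45. ] 91.96668990994006 -62.0620437170013
0 57 zmax 53.94396216654154 t mid at top -2.663400418589742
10 59 zmax 55.44075816374165 t mid at top -1.4107831942490776
20 61 zmax 59.5749600030865 t mid at top -1.645715129736062
30 57 zmax 61.06135523720018 t mid at top -2.4207924587573078
40 63 zmax 63.20075140284812 t mid at top -3.3756186544163174
50 58 zmax 65.24622037541714 t mid at top -4.082479464125024
60 60 zmax 67.59980189332535 t mid at top -5.202059424289931
70 59 zmax 69.3995248763054 t mid at top -3.9205735917728375
80 14 zmax 69.03726698856447 t mid at top -1.7338573432528845
```

```bash
python3 -m pendant '[{"delta_pos":[0,-4,3],"twist":[0,-8,0],"grip":72},{"delta_pos":[-4,-8,6],"twist":[0,-16,0],"grip":72},{"delta_pos":[-7,-10,10],"twist":[0,-24,0],"grip":72},{"delta_pos":[-10,-10,14],"twist":[0,-32,0],"grip":72},{"delta_pos":[-12,-10,18],"twist":[0,-40,0],"grip":72}]'
python3 - <<'E'
from h import *
s=state(); print(s['qpos'].round(1), s['ee_pos'].round(1), s['ee_rot'].round(1))
E
```

```text
time_s: 44.5
ee_pos: [587.5, 20.3, 248.5]
ee_rot: [-89.9, 0.1, -139.6]
force: [-0.0, -0.2, -0.5]
gripper_width: 65.8
[ 0.9 18.3 84.6  0.  76.9 50.5] [587.5  20.3 248.5] [-8.990e+01  1.000e-01 -1.396e+02]
```

```bash
python3 -m pendant '[{"delta_pos":[0,0,0],"twist":[0,-8,0],"grip":72},{"delta_pos":[0,0,0],"twist":[0,-16,0],"grip":72},{"delta_pos":[0,0,0],"twist":[0,-24,0],"grip":72},{"delta_pos":[0,0,0],"twist":[0,-32,0],"grip":72},{"delta_pos":[0,0,0],"twist":[0,-40,0],"grip":72}]'
python3 -m pendant '[{"delta_pos":[0,0,0],"twist":[0,-8,0],"grip":72},{"delta_pos":[0,0,0],"twist":[0,-16,0],"grip":72},{"delta_pos":[0,0,0],"twist":[0,-24,0],"grip":72},{"delta_pos":[0,0,0],"twist":[0,-32,0],"grip":72},{"delta_pos":[0,0,0],"twist":[0,-37.7,0],"grip":72}]'
python3 - <<'E'
from h import *
s=state(); print(s['qpos'].round(1), s['ee_pos'].round(1), s['ee_rot'].round(1))
y=np.radians(s['ee_rot'][2]); x=np.array([np.cos(y),np.sin(y)]); z=np.array([-np.sin(y),np.cos(y)])
D=np.array([632.3,-147.3])-s['ee_pos'][:2]; print(D, 'tool x,z cm',D@x/10,D@z/10)
q,d=imaging.grab_frame('top'); cv2.imwrite("pics/t15.png",cv2.resize(q[130:230,250:370,::-1],None,fx=6,fy=6,interpolation=cv2.INTER_CUBIC))
p,d=imaging.grab_frame('side'); cv2.imwrite("pics/s15.png",cv2.resize(p[100:280,150:350,::-1],None,fx=3.2,fy=3.2,interpolation=cv2.INTER_CUBIC))
E
```

```text
time_s: 45.0
ee_pos: [585.5, 21.4, 246.7]
ee_rot: [-90.1, -0.0, -99.7]
force: [0.3, 0.1, -0.3]
gripper_width: 65.9
time_s: 45.5
ee_pos: [585.5, 21.5, 246.8]
ee_rot: [-90.1, 0.0, -62.0]
force: [0.5, -0.5, -0.3]
gripper_width: 65.7
[  1.   18.3  84.9  -0.   76.9 -27. ] [585.5  21.5 246.8] [-90.1   0.  -62. ]
[  46.83297921 -168.82334613] tool x,z cm 17.10692434639841 -3.7814865855974773
```

View pics/t15.png

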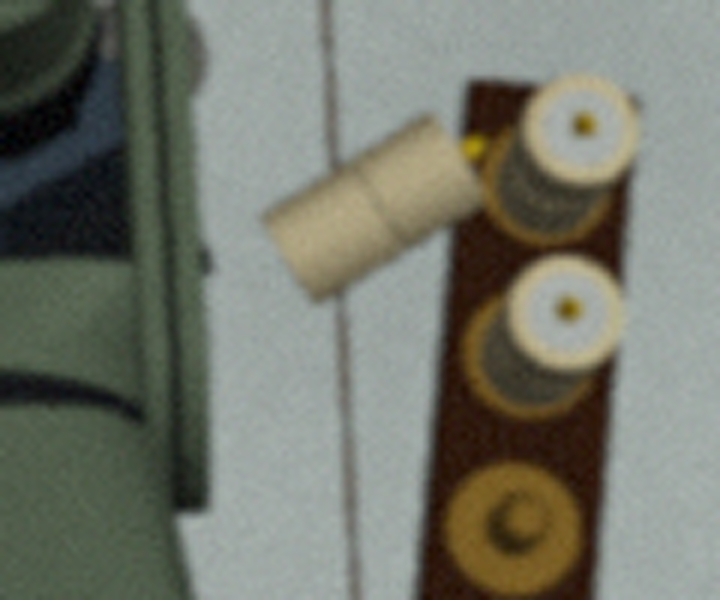

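View pics/s15.png

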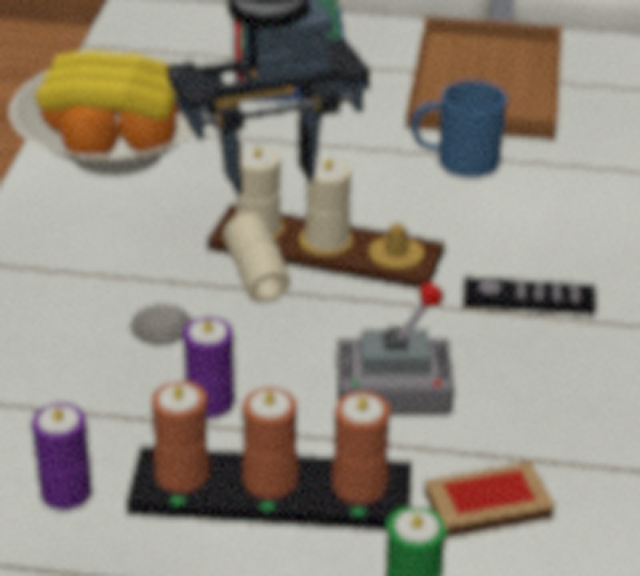

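The fallen candle hasn't moved since. At mid-length the gripper body would foul the stand candle at (560,−218), so I'll grip nearer the bore end with yaw −75. That leaves about 10 mm clearance for carrying it to open table.

```bash
python3 -m pendant '[{"delta_pos":[4,0,-1],"twist":[0,4,0],"grip":78},{"delta_pos":[8,0,-2],"twist":[0,8,0],"grip":78},{"delta_pos":[12,0,-3],"twist":[0,13,0],"grip":78},{"delta_pos":[14.7,0,-3.75],"twist":[0,13,0],"grip":78},{"delta_pos":[14.7,0,-3.75],"twist":[0,13,0],"grip":78}]'
python3 -m pendant '[{"delta_pos":[0,3,0],"twist":[0,0,0],"grip":78},{"delta_pos":[0,7,0],"twist":[0,0,0],"grip":78},{"delta_pos":[0,11,0],"twist":[0,0,0],"grip":78},{"delta_pos":[0,13,0],"twist":[0,0,0],"grip":78},{"delta_pos":[0,13,0],"twist":[0,0,0],"grip":78}]'
python3 -m pendant '[{"delta_pos":[0,0,0],"twist":[0,0,0],"grip":78},{"delta_pos":[0,0,0],"twist":[0,0,0],"grip":78},{"delta_pos":[0,0,0],"twist":[0,0,0],"grip":78},{"delta_pos":[0,0,0],"twist":[0,0,0],"grip":78},{"delta_pos":[0,0,0],"twist":[0,0,0],"grip":78}]'
python3 - <<'E'
from h import *
s=state(); print(s['ee_pos'].round(1), s['ee_rot'].round(1))
p,d=imaging.grab_frame('side'); cv2.imwrite("pics/s16.png",cv2.resize(p[100:280,150:350,::-1],None,fx=3.2,fy=3.2,interpolation=cv2.INTER_CUBIC))
E
```

```text
time_s: 46.1
ee_pos: [621.1, -129.7, 246.5]
ee_rot: [-90.1, -0.1, -75.7]
force: [-0.3, 0.8, -0.7]
gripper_width: 71.4
time_s: 46.6
ee_pos: [618.1, -124.6, 113.7]
ee_rot: [-90.4, 0.2, -75.4]
force: [-0.5, 1.1, 0.5]
gripper_width: 71.1
time_s: 47.1
ee_pos: [621.0, -126.1, 118.2]
ee_rot: [-89.9, -0.0, -75.3]
force: [0.2, -0.2, 0.7]
gripper_width: 71.2
[ 621.  -126.1  118.2] [-89.9  -0.  -75.3]
```

View pics/s16.png

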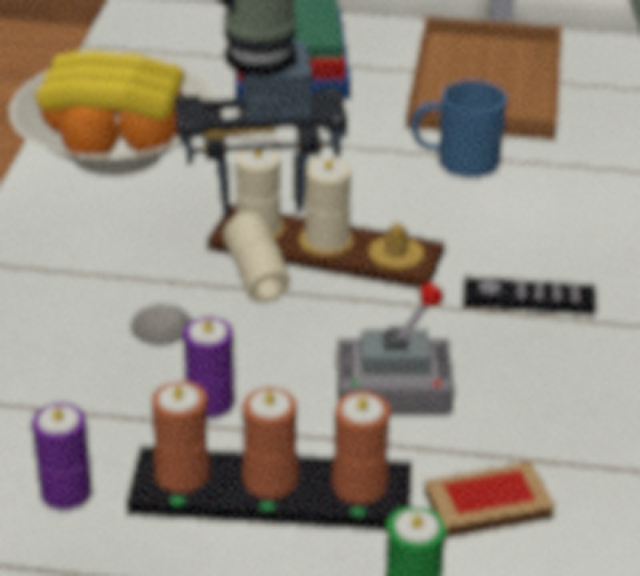

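```bash
python3 -m pendant '[{"delta_pos":[0,2.5,0],"twist":[0,0,0],"grip":78},{"delta_pos":[0,5,0],"twist":[0,0,0],"grip":78},{"delta_pos":[0,7.5,0],"twist":[0,0,0],"grip":78},{"delta_pos":[0,9.5,0],"twist":[0,0,0],"grip":78},{"delta_pos":[0,10.4,0],"twist":[0,0,0],"grip":78}]'
python3 -m pendant '[{"delta_pos":[0,0,0],"twist":[0,0,0],"grip":78},{"delta_pos":[0,0,0],"twist":[0,0,0],"grip":78},{"delta_pos":[0,0,0],"twist":[0,0,0],"grip":30},{"delta_pos":[0,0,0],"twist":[0,0,0],"grip":30},{"delta_pos":[0,0,0],"twist":[0,0,0],"grip":30}]' 25
python3 -m pendant '[{"delta_pos":[0,0,0],"twist":[0,0,0],"grip":30},{"delta_pos":[0,0,0],"twist":[0,0,0],"grip":30},{"delta_pos":[0,0,0],"twist":[0,0,0],"grip":30},{"delta_pos":[0,0,0],"twist":[0,0,0],"grip":30},{"delta_pos":[0,0,0],"twist":[0,0,0],"grip":30}]'
python3 - <<'E'
from h import *
q,d=imaging.grab_frame('top'); cv2.imwrite("pics/t17.png",cv2.resize(q[100:250,210:380,::-1],None,fx=4,fy=4,interpolation=cv2.INTER_CUBIC))
p,d=imaging.grab_frame('side'); cv2.imwrite("pics/s17.png",cv2.resize(p[100:280,150:350,::-1],None,fx=3.2,fy=3.2,interpolation=cv2.INTER_CUBIC))
E
```

```text
time_s: 47.65
ee_pos: [619.5, -125.8, 11.5]
ee_rot: [-90.2, 0.1, -75.3]
force: [-0.7, -0.2, -0.1]
gripper_width: 71.0
time_s: 48.15
ee_pos: [621.3, -126.1, 14.5]
ee_rot: [-89.9, -0.1, -75.3]
force: [-0.3, 0.0, 3.5]
gripper_width: 55.3
time_s: 48.65
ee_pos: [621.3, -126.1, 14.4]
ee_rot: [-89.9, -0.0, -75.3]
force: [-0.3, -0.3, 5.8]
gripper_width: 55.8
```

View pics/s17.png

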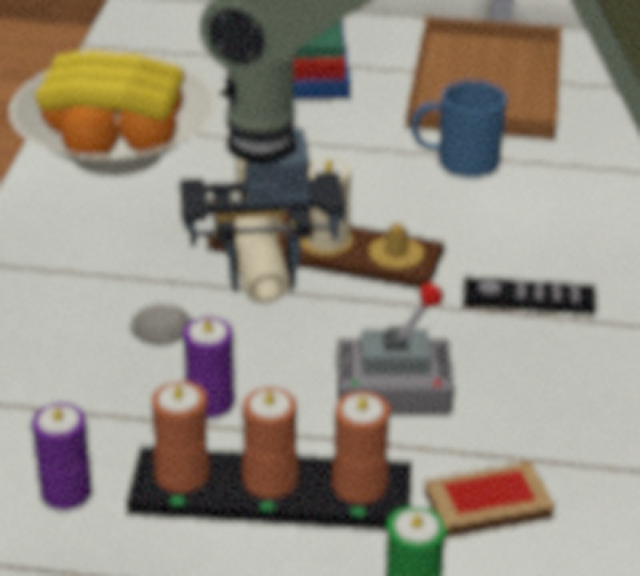

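Gripped (width 55, slightly askew). I'll draw it away from the stand with a small lift.

```bash
python3 -m pendant '[{"delta_pos":[-1,-0.3,0],"twist":[0,0,0],"grip":30},{"delta_pos":[-2.5,-0.5,0],"twist":[0,0,0],"grip":30},{"delta_pos":[-4,-0.7,0],"twist":[0,0,0],"grip":30},{"delta_pos":[-5.5,-1,0],"twist":[0,0,0],"grip":30},{"delta_pos":[-7,-1,0],"twist":[0,0,0],"grip":30}]' 35
python3 -m pendant '[{"delta_pos":[-1,0,0],"twist":[0,0,0],"grip":30},{"delta_pos":[-2,0,0],"twist":[0,0,0],"grip":30},{"delta_pos":[-2,0,0],"twist":[0,0,0],"grip":30},{"delta_pos":[-2,0,0],"twist":[0,0,0],"grip":30},{"delta_pos":[-2,0,0],"twist":[0,0,0],"grip":30}]'
python3 - <<'E'
from h import *
p,d=imaging.grab_frame('side'); cv2.imwrite("pics/s18.png",cv2.resize(p[100:280,150:350,::-1],None,fx=3.2,fy=3.2,interpolation=cv2.INTER_CUBIC))
E
```

```text
time_s: 49.25
ee_pos: [602.6, -56.6, 23.8]
ee_rot: [-90.0, -0.0, -75.3]
force: [0.8, 0.2, -1.2]
gripper_width: 54.6
time_s: 49.75
ee_pos: [598.1, -39.5, 23.4]
ee_rot: [-90.0, -0.0, -75.3]
force: [-0.5, -0.4, -1.9]
gripper_width: 54.7
```

View pics/s18.png

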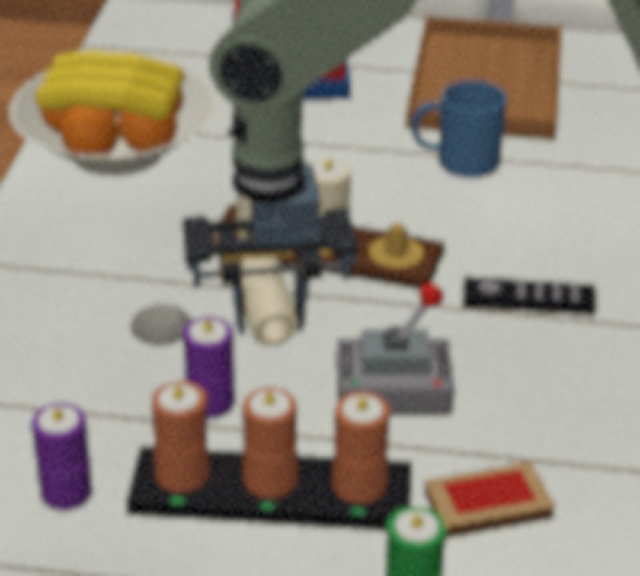

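```bash
python3 -m pendant '[{"delta_pos":[0,0.5,0],"twist":[0,0,0],"grip":30},{"delta_pos":[0,1,0],"twist":[0,0,0],"grip":30},{"delta_pos":[0,1.1,0],"twist":[0,0,0],"grip":30},{"delta_pos":[0,1.1,0],"twist":[0,0,0],"grip":50},{"delta_pos":[0,1.1,0],"twist":[0,0,0],"grip":65}]'
python3 -m pendant '[{"delta_pos":[0,0,0],"twist":[0,0,0],"grip":80},{"delta_pos":[0,-3,0],"twist":[0,0,0],"grip":80},{"delta_pos":[0,-7,0],"twist":[0,0,0],"grip":80},{"delta_pos":[0,-11,0],"twist":[0,0,0],"grip":80},{"delta_pos":[-4,-15,0],"twist":[0,0,0],"grip":80}]'
python3 -m pendant '[{"delta_pos":[-4,0,0],"twist":[0,0,0],"grip":80},{"delta_pos":[-8,0,0],"twist":[0,0,0],"grip":80},{"delta_pos":[-12,0,0],"twist":[0,0,0],"grip":80},{"delta_pos":[-16,0,0],"twist":[0,0,0],"grip":80},{"delta_pos":[-16,0,0],"twist":[0,0,0],"grip":80}]'
python3 - <<'E'
from h import *
print(state()['ee_pos'],state()['ee_rot'])
q,d=imaging.grab_frame('top'); cv2.imwrite("pics/t19.png",cv2.resize(q[130:230,250:370,::-1],None,fx=6,fy=6,interpolation=cv2.INTER_CUBIC)); np.save('t19d.npy',d)
p,d=imaging.grab_frame('side'); cv2.imwrite("pics/s19.png",cv2.resize(p[100:280,150:350,::-1],None,fx=3.2,fy=3.2,interpolation=cv2.INTER_CUBIC))
E
```

```text
time_s: 50.3
ee_pos: [598.0, -39.0, 12.5]
ee_rot: [-90.0, -0.0, -75.3]
force: [0.2, -0.8, -0.2]
gripper_width: 57.9
time_s: 50.8
ee_pos: [590.4, -7.0, 160.0]
ee_rot: [-89.8, -0.1, -75.5]
force: [0.6, 1.4, 0.2]
gripper_width: 73.2
time_s: 51.3
ee_pos: [547.0, 154.1, 158.0]
ee_rot: [-90.0, 0.1, -75.0]
force: [-0.2, -0.2, 0.5]
gripper_width: 73.2
[547.03556637 154.11676698 158.0340506 ] [-89.96957907   0.10185058 -75.02557838]
```

View pics/t19.png

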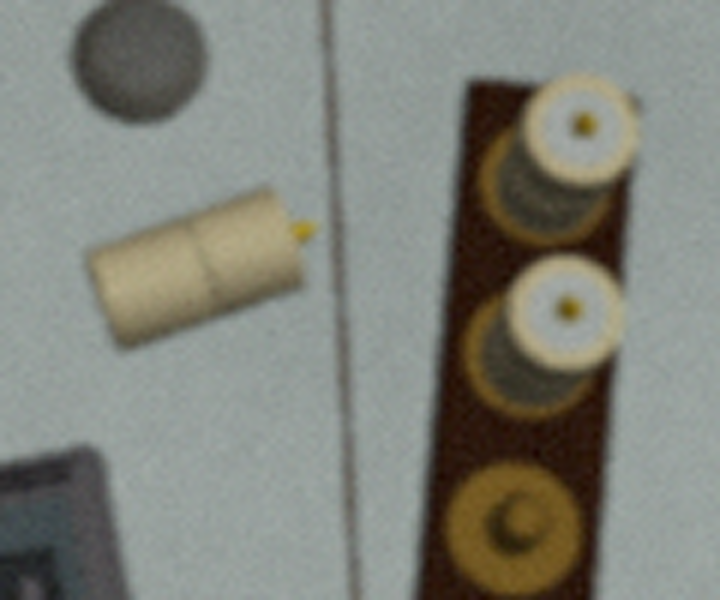

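View pics/s19.png

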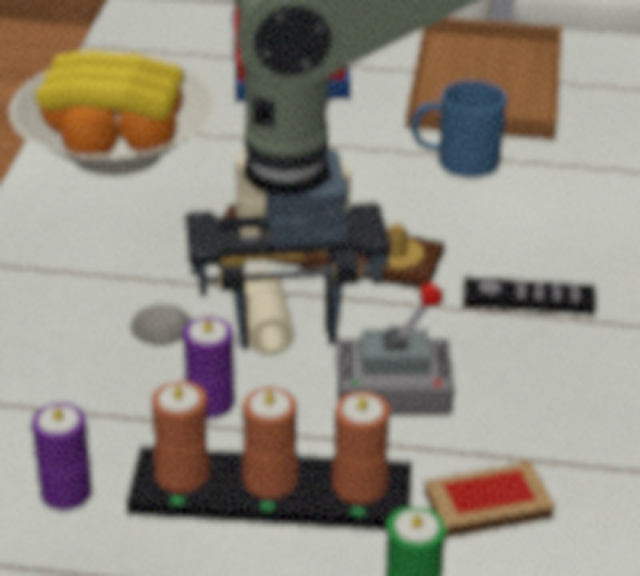

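It lies flat in open space, from bore end (106,301) to flame end (285,236) in the top crop. I'll compute the regrasp point.

Run:
```python
from h import *
np.set_printoptions(precision=1,suppress=True)
f=lambda u,v:((u+.5)/6-.5+250,(v+.5)/6-.5+130)
a=ray('top',f(106,301),26); b=ray('top',f(285,236),26); v=b-a; az=np.degrees(np.arctan2(v[1],v[0])); print(a,b,np.linalg.norm(v),az)
G=a+v/np.linalg.norm(v)*68; print('grasp',G)
s=state(); y=np.radians(s['ee_rot'][2]); x=np.array([np.cos(y),np.sin(y)]); z=np.array([-np.sin(y),np.cos(y)])
D=(G-s['ee_pos'])[:2]; print('tool x,z cm',D@x/10,D@z/10, s['qpos'].round(1))
```

```text
[592.  -15.9  26. ] [ 621.3 -102.5   26. ] 91.33974182636182 -71.32392857989345
grasp [613.8 -80.4  26. ]
tool x,z cm 24.004958277588077 0.43481897096677136 [14.2 20.1 95.5 -0.  64.4 -0.6]
```

```bash
python3 -m pendant '[{"delta_pos":[5,0,0],"twist":[0,0,0],"grip":75},{"delta_pos":[10,0,0],"twist":[0,-3.7,0],"grip":75},{"delta_pos":[15,0,0.2],"twist":[0,-3.7,0],"grip":75},{"delta_pos":[20,0,0.4],"twist":[0,-3.7,0],"grip":75},{"delta_pos":[24,0,0.4],"twist":[0,-3.7,0],"grip":75}]'
python3 -m pendant '[{"delta_pos":[0,0,0],"twist":[0,0,0],"grip":75},{"delta_pos":[0,3,0],"twist":[0,0,0],"grip":75},{"delta_pos":[0,7,0],"twist":[0,0,0],"grip":75},{"delta_pos":[0,10,0],"twist":[0,0,0],"grip":75},{"delta_pos":[0,12,0],"twist":[0,0,0],"grip":75}]'
python3 -m pendant '[{"delta_pos":[0,0.8,0],"twist":[0,0,0],"grip":75},{"delta_pos":[0,1.6,0],"twist":[0,0,0],"grip":75},{"delta_pos":[0,2.2,0],"twist":[0,0,0],"grip":75},{"delta_pos":[0,2.6,0],"twist":[0,0,0],"grip":75},{"delta_pos":[0,2.8,0],"twist":[0,0,0],"grip":75}]'
python3 -m pendant '[{"delta_pos":[0,0,0],"twist":[0,0,0],"grip":75},{"delta_pos":[0,0,0],"twist":[0,0,0],"grip":30},{"delta_pos":[0,0,0],"twist":[0,0,0],"grip":30},{"delta_pos":[0,0,0],"twist":[0,0,0],"grip":30},{"delta_pos":[0,0,0],"twist":[0,0,0],"grip":30}]' 40
```

```text
time_s: 51.9
ee_pos: [613.6, -85.7, 157.8]
ee_rot: [-90.0, -0.1, -71.8]
force: [0.9, 0.8, 0.2]
gripper_width: 68.5
time_s: 52.4
ee_pos: [611.3, -81.5, 35.4]
ee_rot: [-90.2, 0.1, -71.7]
force: [0.9, -0.8, 0.5]
gripper_width: 68.2
time_s: 52.9
ee_pos: [613.4, -81.2, 10.1]
ee_rot: [-89.9, -0.0, -71.6]
force: [-0.1, 0.4, 0.1]
gripper_width: 68.8
time_s: 53.4
ee_pos: [613.3, -81.2, 10.2]
ee_rot: [-90.0, -0.0, -71.6]
force: [0.6, -0.6, 1.6]
gripper_width: 51.2
```

Clean grip (51.2). Lift and turn the candle's flame towards the base.

```bash
python3 -m pendant '[{"delta_pos":[0,-4,0],"twist":[0,0,0],"grip":30},{"delta_pos":[0,-8,0],"twist":[0,0,0],"grip":30},{"delta_pos":[0,-12.5,0],"twist":[0,0,0],"grip":30},{"delta_pos":[0,-17,0],"twist":[0,0,0],"grip":30},{"delta_pos":[0,-21.5,0],"twist":[0,0,0],"grip":30}]'
python3 -m pendant '[{"delta_pos":[0,-3.5,0],"twist":[0,8,0],"grip":30},{"delta_pos":[0,-3.5,0],"twist":[0,16,0],"grip":30},{"delta_pos":[0,-3.5,0],"twist":[0,24,0],"grip":30},{"delta_pos":[0,-3.5,0],"twist":[0,32,0],"grip":30},{"delta_pos":[0,-3.5,0],"twist":[0,40,0],"grip":30}]'
python3 -m pendant '[{"delta_pos":[0,0,0],"twist":[0,8,0],"grip":30},{"delta_pos":[0,0,0],"twist":[0,16,0],"grip":30},{"delta_pos":[0,0,0],"twist":[0,24,0],"grip":30},{"delta_pos":[0,0,0],"twist":[0,32,0],"grip":30},{"delta_pos":[0,0,0],"twist":[0,40,0],"grip":30}]'
python3 -m pendant '[{"delta_pos":[0,0,0],"twist":[0,8,0],"grip":30},{"delta_pos":[0,0,0],"twist":[0,16,0],"grip":30},{"delta_pos":[0,0,0],"twist":[0,24,0],"grip":30},{"delta_pos":[0,0,0],"twist":[0,28.4,0],"grip":30},{"delta_pos":[0,0,0],"twist":[0,28.4,0],"grip":30}]'
python3 - <<'E'
from h import *
s=state();print(s['ee_pos'],s['ee_rot'],s['qpos'].round(1))
E
```

```text
time_s: 53.9
ee_pos: [612.4, -81.1, 226.3]
ee_rot: [-90.0, 0.0, -71.6]
force: [0.7, 0.1, -1.7]
gripper_width: 51.3
time_s: 54.4
ee_pos: [612.6, -81.1, 259.4]
ee_rot: [-90.1, -0.0, -111.9]
force: [0.3, -0.2, -0.8]
gripper_width: 51.2
time_s: 54.9
ee_pos: [612.6, -81.1, 259.2]
ee_rot: [-90.0, -0.1, -151.9]
force: [-1.0, -0.6, -1.3]
gripper_width: 51.5
time_s: 55.4
ee_pos: [612.6, -81.1, 259.3]
ee_rot: [-90.0, -0.1, -180.0]
force: [-0.5, 0.1, -1.1]
gripper_width: 51.5
[612.64363451 -81.11309887 259.28299631] [-9.00042788e+01 -7.22573008e-02 -1.79989712e+02] [-8.6 21.  79.1 -0.  80.  81.4]
```

```bash
python3 -m pendant '[{"delta_pos":[2,-1,0],"twist":[0,0,-6],"grip":30},{"delta_pos":[5,-2,0],"twist":[0,0,-12],"grip":30},{"delta_pos":[8,-3,0],"twist":[0,0,-18],"grip":30},{"delta_pos":[10,-4,0],"twist":[0,0,-24],"grip":30},{"delta_pos":[11,-4,0],"twist":[0,0,-30],"grip":30}]'
python3 - <<'E'
from h import *
s=state();print(s['ee_pos'],s['ee_rot'],s['qpos'].round(1))
E
```

```text
time_s: 55.9
ee_pos: [502.3, -81.2, 302.0]
ee_rot: [-90.0, -30.0, -179.9]
force: [0.1, 0.1, -2.2]
gripper_width: 51.6
[502.30868015 -81.23258844 302.03144664] [ -90.0204093   -30.01198128 -179.90731964] [ -7.9  26.5  70.6  -4.3 112.5  81.4]
```

```bash
python3 -m pendant '[{"delta_pos":[-1,1.7,0],"twist":[0,0,-4],"grip":30},{"delta_pos":[-2,3.5,0],"twist":[0,0,-8],"grip":30},{"delta_pos":[-3,5.2,0],"twist":[0,0,-12],"grip":30},{"delta_pos":[-4,6.9,0],"twist":[0,0,-16],"grip":30},{"delta_pos":[-5,8.7,0],"twist":[0,0,-20],"grip":30}]'
python3 - <<'E'
from h import *
s=state();print(s['ee_pos'],s['ee_rot'],s['qpos'].round(1))
p,d=imaging.grab_frame('side'); cv2.imwrite("pics/s20.png",cv2.resize(p[60:280,150:400,::-1],None,fx=2.6,fy=2.6,interpolation=cv2.INTER_CUBIC))
E
```

```text
time_s: 56.4
ee_pos: [503.3, -81.2, 198.3]
ee_rot: [-90.1, -50.1, -179.8]
force: [0.1, 0.2, -2.2]
gripper_width: 51.4
[503.29591379 -81.16235474 198.34591002] [ -90.12673378  -50.05884549 -179.82189088] [ -6.9  40.7  70.7  -6.1 118.4  82.5]
```

View pics/s20.png

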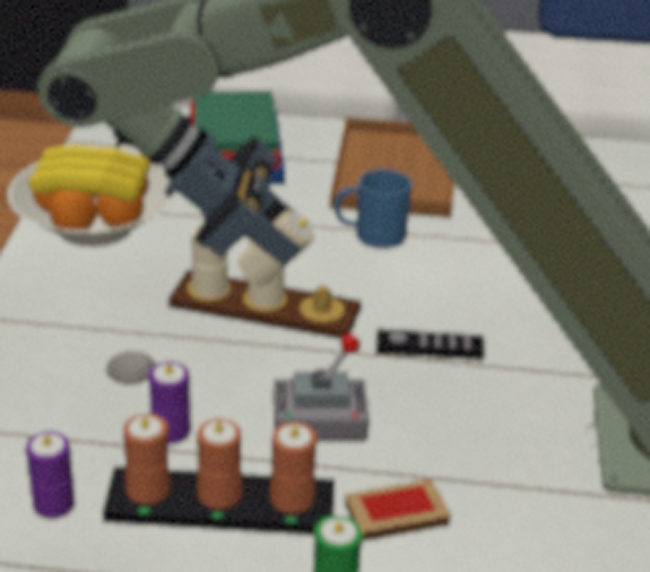

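```bash
python3 -m pendant '[{"delta_pos":[-0.9,0.8,-0.3],"twist":[0,0,-4],"grip":30},{"delta_pos":[-1.8,1.6,-0.6],"twist":[0,0,-8],"grip":30},{"delta_pos":[-2.7,2.4,-0.9],"twist":[0,0,-12],"grip":30},{"delta_pos":[-3.6,3.1,-1.2],"twist":[0,0,-16],"grip":30},{"delta_pos":[-4.6,3.9,-1.5],"twist":[0,0,-20],"grip":30}]'
python3 - <<'E'
from h import *
s=state();print(s['ee_pos'],s['ee_rot'],s['qpos'].round(1))
E
```

```text
time_s: 56.95
ee_pos: [503.1, -66.1, 139.0]
ee_rot: [-90.2, -69.9, -179.8]
force: [0.5, 0.3, -1.3]
gripper_width: 51.4
[503.06958193 -66.07698398 139.03653599] [ -90.22100506  -69.94761044 -179.75915146] [ -5.4  53.7  67.4  -6.5 128.6  84. ]
```

```bash
python3 -m pendant '[{"delta_pos":[-0.3,0.1,0],"twist":[0,0,-4],"grip":30},{"delta_pos":[-0.7,0.2,0],"twist":[0,0,-8],"grip":30},{"delta_pos":[-1.1,0.4,0],"twist":[0,0,-12],"grip":30},{"delta_pos":[-1.5,0.5,0],"twist":[0,0,-16],"grip":30},{"delta_pos":[-1.9,0.7,0],"twist":[0,0,-20],"grip":30}]'
python3 - <<'E'
from h import *
s=state();print(s['ee_pos'],s['ee_rot'],s['qpos'].round(1))
p,d=imaging.grab_frame('side'); cv2.imwrite("pics/s21.png",cv2.resize(p[60:280,150:400,::-1],None,fx=2.6,fy=2.6,interpolation=cv2.INTER_CUBIC))
E
```

```text
time_s: 57.45
ee_pos: [502.9, -66.2, 118.7]
ee_rot: [-148.6, -89.9, -121.4]
force: [-0.7, -0.3, -2.1]
gripper_width: 51.1
[502.87197079 -66.21354109 118.70366408] [-148.58401588  -89.89825701 -121.41523833] [ -5.3  64.   64.8  -8.4 140.9  83.4]
```

View pics/s21.png

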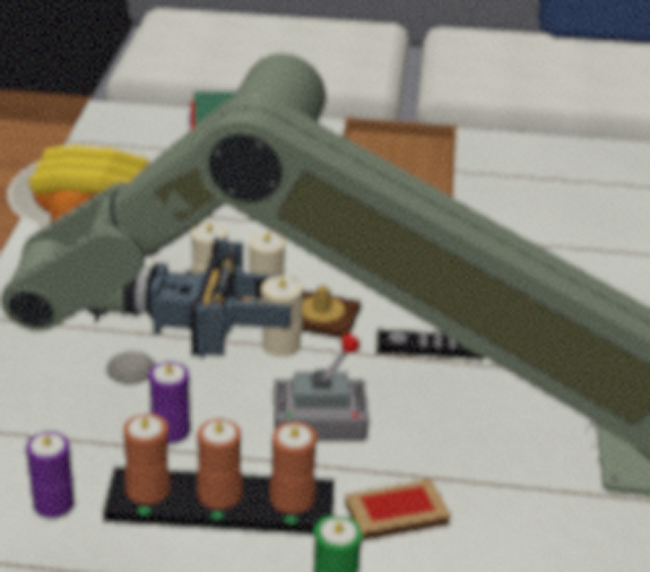

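The candle is upright in the grip. Before lowering, I'll check what lies under the wrist.

Run:
```python
from h import *
np.set_printoptions(precision=1,suppress=True)
f=lambda u,v:((u+.5)/6-.5+250,(v+.5)/6-.5+130)
print('pebble',ray('top',f(140,60),15))
g=lambda u,v:((u+.5)/2.6-.5+150,(v+.5)/2.6-.5+60)
print('elbow end z118',ray('side',g(30,305),118),'candle bottom',ray('side',g(281,350),49))
q,d=imaging.grab_frame('top'); cv2.imwrite("pics/t21.png",cv2.resize(q[90:290,150:370,::-1],None,fx=3,fy=3,interpolation=cv2.INTER_CUBIC))
p,ds=imaging.grab_frame('side')
# lowest/nearest cloud of robot near wrist
c=imaging.camera_info('side'); vv,uu=np.mgrid[140:200,150:240]; z=ds[140:200,150:240]
C=np.stack([(uu-c['cx'])/c['fx']*z,(vv-c['cy'])/c['fy']*z,z],-1).reshape(-1,3); W=(C-c['t'])@c['R']
k=(W[:,2]>40)&(W[:,0]>540)&(W[:,1]>-70)&(W[:,1]<60)
W=W[k]
for x in range(540,860,20):
    m=(W[:,0]>=x)&(W[:,0]<x+20)
    if m.sum()>3: print(x,m.sum(),'zmin',np.percentile(W[m,2],3),'zmax',W[m,2].max(),'ymax',np.percentile(W[m,1],97))
```

```text
pebble [715.2 -36.2  15. ]
elbow end z118 [838.2 -11.7 118. ] candle bottom [515.9 -58.9  49. ]
560 40 zmin 89.03087041701723 zmax 158.3138734590122 ymax 16.638822680438384
580 201 zmin 84.90522199499274 zmax 296.51663812312097 ymax 18.0501256308551
600 220 zmin 87.10341566795417 zmax 295.67569915805757 ymax 25.62819507976133
620 172 zmin 97.77784641771886 zmax 292.9112445268313 ymax 24.95836778335821
640 210 zmin 98.51537438364093 zmax 290.02926754490846 ymax 8.60195840565562
660 259 zmin 92.54167193645691 zmax 284.94956373042237 ymax 2.1490696697018206
680 238 zmin 108.75694776009479 zmax 282.3017689556932 ymax 2.947875933352326
700 265 zmin 101.56441569913308 zmax 274.6785586052578 ymax 5.126298500759083
720 242 zmin 103.1695255700217 zmax 262.83853443216435 ymax 4.884949316136281
740 209 zmin 95.47873730600509 zmax 246.01834867923236 ymax 3.898527162483064
760 165 zmin 100.34790560106053 zmax 224.53348597083303 ymax 1.7497325115595823
780 156 zmin 98.27784574902772 zmax 209.29825737804416 ymax 0.6392283510395054
800 154 zmin 83.8010671922616 zmax 194.11043591457567 ymax 0.12077413354511417
820 151 zmin 76.35971652687071 zmax 178.8045073243115 ymax -1.7987843090515545
840 140 zmin 77.6063681915643 zmax 162.32164517498197 ymax -1.7251848531922285
```

View pics/t21.png

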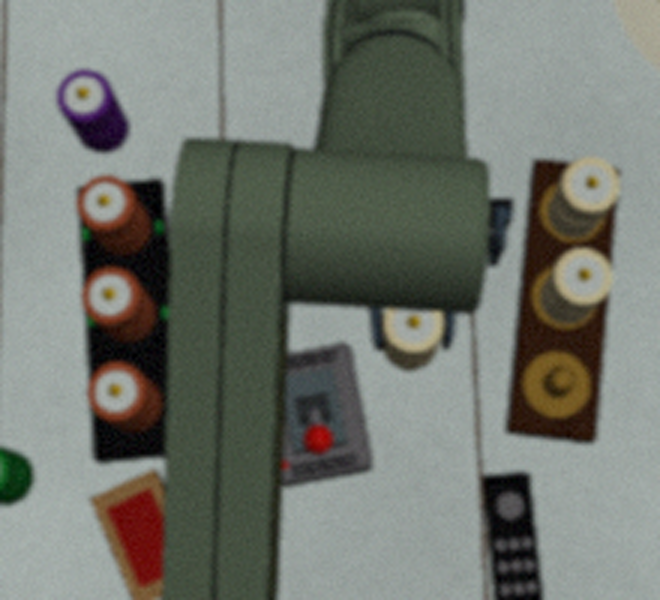

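The pebble at (715,−36), 26 mm high, is below the flange. I'll shift to y≈−86 and then lower slowly.

```bash
python3 -m pendant '[{"delta_pos":[0,0,0.7],"twist":[0,0,0],"grip":30},{"delta_pos":[0,0,1.4],"twist":[0,0,0],"grip":30},{"delta_pos":[0,0,2],"twist":[0,0,0],"grip":30},{"delta_pos":[-0.8,0,2],"twist":[0,0,0],"grip":30},{"delta_pos":[-1.6,0,2],"twist":[0,0,0],"grip":30}]'
python3 -m pendant '[{"delta_pos":[-0.6,0,0],"twist":[0,0,0],"grip":30},{"delta_pos":[-1.2,0,0],"twist":[0,0,0],"grip":30},{"delta_pos":[-1.8,0,0],"twist":[0,0,0],"grip":30},{"delta_pos":[-2.3,0,0],"twist":[0,0,0],"grip":30},{"delta_pos":[-2.6,0,0],"twist":[0,0,0],"grip":30}]'
python3 - <<'E'
from h import *
s=state();print(s['ee_pos'],s['ee_rot'],s['qpos'].round(1),s['force'])
p,d=imaging.grab_frame('side'); cv2.imwrite("pics/s22.png",cv2.resize(p[100:280,150:350,::-1],None,fx=3.2,fy=3.2,interpolation=cv2.INTER_CUBIC))
E
```

```text
time_s: 58.1
ee_pos: [502.5, -86.5, 102.7]
ee_rot: [-90.7, -89.9, -179.4]
force: [0.2, -0.2, -1.3]
gripper_width: 51.7
time_s: 58.6
ee_pos: [502.4, -86.1, 76.2]
ee_rot: [92.2, -90.0, -2.2]
force: [0.6, 0.2, -0.7]
gripper_width: 51.4
[502.40255238 -86.0517799   76.24990179] [ 92.16688089 -89.9642159   -2.15840138] [ -6.6  67.2  64.1 -10.  138.4  82.5] [ 0.63304344  0.1951498  -0.69078378]
```

View pics/s22.png

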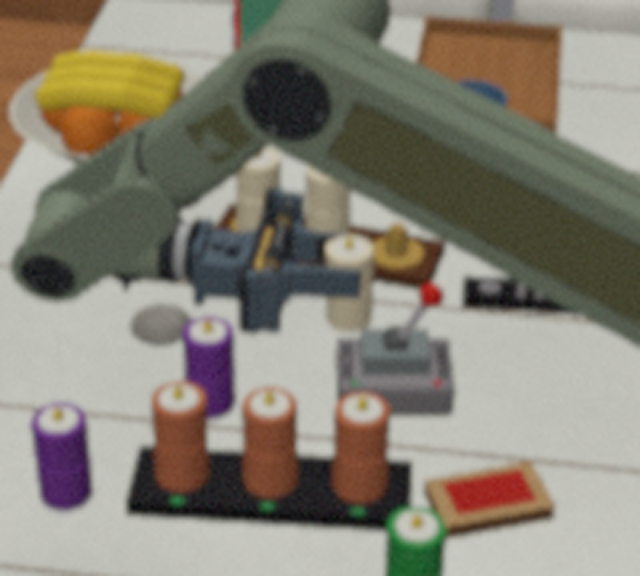

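```bash
python3 -m pendant '[{"delta_pos":[-0.1,0,0],"twist":[0,0,0],"grip":30},{"delta_pos":[-0.2,0,0],"twist":[0,0,0],"grip":30},{"delta_pos":[-0.3,0,0],"twist":[0,0,0],"grip":30},{"delta_pos":[-0.4,0,0],"twist":[0,0,0],"grip":30},{"delta_pos":[-0.4,0,0],"twist":[0,0,0],"grip":30}]'
python3 -m pendant '[{"delta_pos":[-0.1,0,0],"twist":[0,0,0],"grip":30},{"delta_pos":[-0.2,0,0],"twist":[0,0,0],"grip":30},{"delta_pos":[-0.2,0,0],"twist":[0,0,0],"grip":30},{"delta_pos":[-0.2,0,0],"twist":[0,0,0],"grip":30},{"delta_pos":[-0.2,0,0],"twist":[0,0,0],"grip":30}]'
```

```text
time_s: 59.15
ee_pos: [502.5, -86.2, 72.9]
ee_rot: [-44.6, -90.0, 134.6]
force: [0.3, 0.4, -1.1]
gripper_width: 51.6
time_s: 59.65
ee_pos: [502.5, -86.2, 71.1]
ee_rot: [68.8, -90.0, 21.2]
force: [-0.7, -0.6, 0.5]
gripper_width: 51.4
```

```bash
python3 -m pendant '[{"delta_pos":[-0.1,0,0],"twist":[0,0,0],"grip":30},{"delta_pos":[-0.2,0,0],"twist":[0,0,0],"grip":30},{"delta_pos":[-0.2,0,0],"twist":[0,0,0],"grip":30},{"delta_pos":[-0.2,0,0],"twist":[0,0,0],"grip":30},{"delta_pos":[-0.2,0,0],"twist":[0,0,0],"grip":30}]'
```

```text
time_s: 60.15
ee_pos: [502.5, -86.1, 71.0]
ee_rot: [81.3, -89.8, 8.6]
force: [-0.6, 0.1, 6.6]
gripper_width: 51.4
```

Contact. Open and rise straight up.

```bash
python3 -m pendant '[{"delta_pos":[0.1,0,0],"twist":[0,0,0],"grip":45},{"delta_pos":[0.1,0,0],"twist":[0,0,0],"grip":65},{"delta_pos":[0.1,0,0],"twist":[0,0,0],"grip":80},{"delta_pos":[0.1,0,0],"twist":[0,0,0],"grip":80},{"delta_pos":[0.1,0,0],"twist":[0,0,0],"grip":80}]'
python3 -m pendant '[{"delta_pos":[1.5,0,0],"twist":[0,0,0],"grip":80},{"delta_pos":[4,0,0],"twist":[0,0,0],"grip":80},{"delta_pos":[7,0,0],"twist":[0,0,0],"grip":80},{"delta_pos":[10,0,0],"twist":[0,0,0],"grip":80},{"delta_pos":[12,0,0],"twist":[0,0,0],"grip":80}]'
python3 - <<'E'
from h import *
s=state();print(s['ee_pos'],s['ee_rot'],s['qpos'].round(1),s['force'])
p,d=imaging.grab_frame('side'); cv2.imwrite("pics/s23.png",cv2.resize(p[100:280,150:350,::-1],None,fx=3.2,fy=3.2,interpolation=cv2.INTER_CUBIC))
E
```

```text
time_s: 60.65
ee_pos: [502.4, -86.2, 69.5]
ee_rot: [-70.9, -90.0, 160.9]
force: [0.5, -0.2, 0.0]
gripper_width: 72.9
time_s: 61.15
ee_pos: [502.6, -86.1, 192.9]
ee_rot: [-78.2, -89.8, 168.2]
force: [0.6, -0.3, 0.2]
gripper_width: 72.9
[502.59167228 -86.11152764 192.86748707] [-78.19135402 -89.84810343 168.18023326] [ -6.7  59.1  64.2 -11.9 145.9  80.1] [ 0.56210358 -0.30197138  0.20624917]
```

View pics/s23.png

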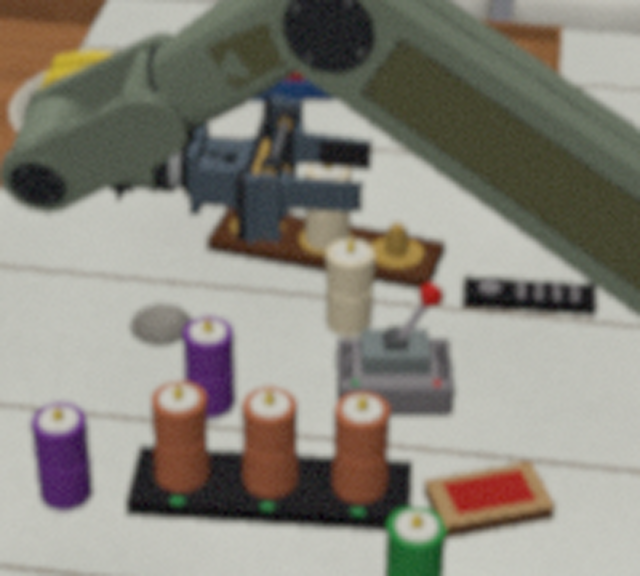

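It stands upright at (349,290). I'll un-tilt the tool back to pointing down.

```bash
python3 -m pendant '[{"delta_pos":[1,0,0],"twist":[0,0,6],"grip":80},{"delta_pos":[2,0,0],"twist":[0,0,13],"grip":80},{"delta_pos":[3,0,0],"twist":[0,0,20],"grip":80},{"delta_pos":[4,0,0],"twist":[0,0,28],"grip":80},{"delta_pos":[4,0,0],"twist":[0,0,35],"grip":80}]'
python3 -m pendant '[{"delta_pos":[0,0,0],"twist":[0,0,6],"grip":80},{"delta_pos":[0,0,0],"twist":[0,0,13],"grip":80},{"delta_pos":[0,0,0],"twist":[0,0,20],"grip":80},{"delta_pos":[0,0,0],"twist":[0,0,28],"grip":80},{"delta_pos":[0,0,0],"twist":[0,0,35],"grip":80}]'
python3 -m pendant '[{"delta_pos":[0,0,0],"twist":[0,0,6],"grip":80},{"delta_pos":[0,0,0],"twist":[0,0,13],"grip":80},{"delta_pos":[0,0,0],"twist":[0,0,20],"grip":80},{"delta_pos":[0,0,0],"twist":[0,0,20],"grip":80},{"delta_pos":[0,0,0],"twist":[0,0,20],"grip":80}]'
python3 - <<'E'
from h import *
s=state();print(s['ee_pos'],s['ee_rot'],s['qpos'].round(1))
p,d=imaging.grab_frame('side'); cv2.imwrite("pics/s24.png",cv2.resize(p[135:275,155:345,::-1],None,fx=4.2,fy=4.2,interpolation=cv2.INTER_CUBIC))
q,d=imaging.grab_frame('top'); cv2.imwrite("pics/t24.png",cv2.resize(q[130:280,160:360,::-1],None,fx=4,fy=4,interpolation=cv2.INTER_CUBIC))
E
```

```text
time_s: 61.7
ee_pos: [503.1, -86.1, 231.1]
ee_rot: [-89.9, -54.5, 180.0]
force: [0.2, -0.3, 0.6]
gripper_width: 72.9
time_s: 62.2
ee_pos: [502.6, -86.1, 230.3]
ee_rot: [-90.0, -19.7, 180.0]
force: [-0.4, 0.8, -0.3]
gripper_width: 72.6
time_s: 62.7
ee_pos: [502.3, -86.2, 230.2]
ee_rot: [-90.0, -0.1, 180.0]
force: [0.4, -0.3, -0.9]
gripper_width: 73.1
[502.25446718 -86.20922883 230.20644638] [-8.99915929e+01 -6.53656866e-02  1.79980893e+02] [-11.   11.8  96.3  -0.   71.9  79. ]
```

View pics/s24.png

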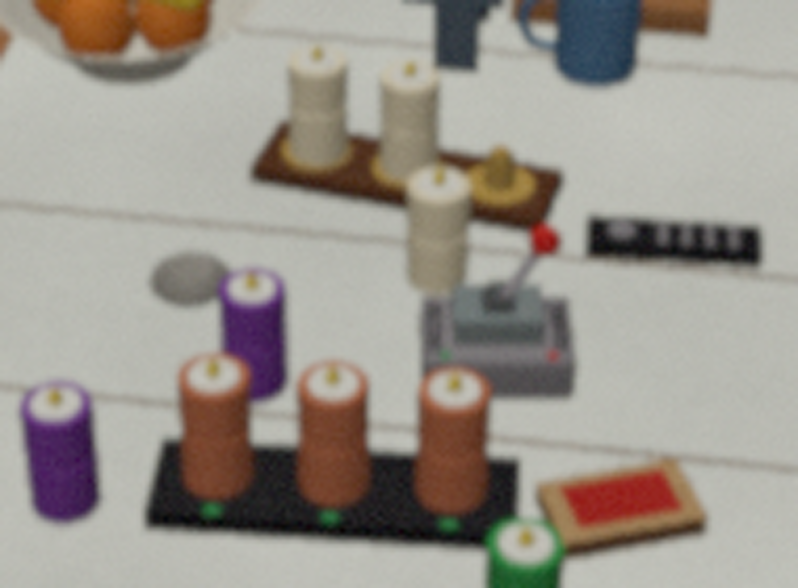

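View pics/t24.png

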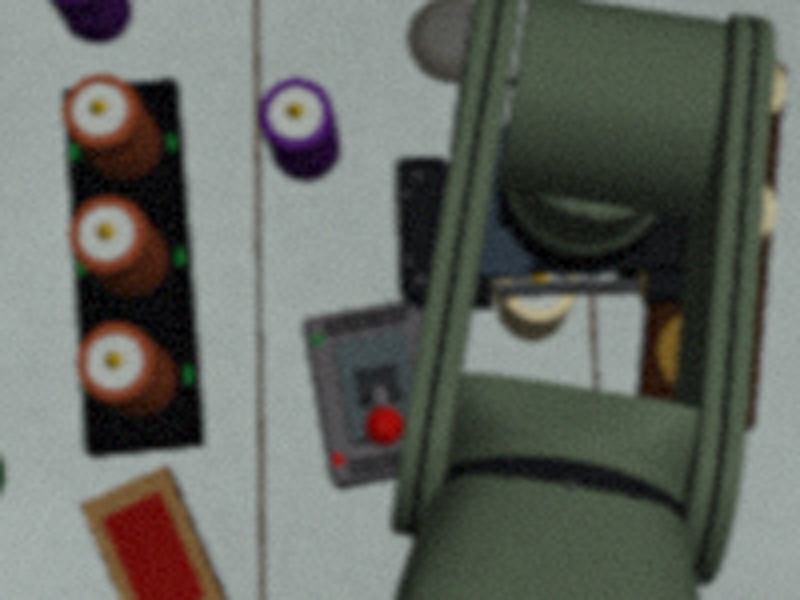

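Run:
```python
from h import *
print(ray('side',((440.5)/4.2-.5+155,(184.5)/4.2-.5+135),95))
# terra/ivory seat check: top disc centres side+top dock
for a,b in (((101,110),(216,378)),((107,234),(333,386)),((116,362),(455,391))):
    print(tri(((a[0]+.5)/4-.5+160,(a[1]+.5)/4-.5+130),((b[0]+.5)/4.2-.5+155,(b[1]+.5)/4.2-.5+135)))
```

```text
[515.18792857 -89.01871273  95.        ]
[638.92945509 203.12724235 114.11399092]
[554.99928226 198.59935182 113.65104519]
[469.28630085 191.89078783 114.76076032]
```

```bash
python3 -m pendant '[{"delta_pos":[-1.5,1,0],"twist":[0,0,0],"grip":80},{"delta_pos":[-1.5,5,0],"twist":[0,0,0],"grip":80},{"delta_pos":[-1.5,9,0],"twist":[0,0,0],"grip":80},{"delta_pos":[-1.5,13,0],"twist":[0,0,0],"grip":80},{"delta_pos":[-1.5,16,0],"twist":[0,0,0],"grip":80}]'
python3 -m pendant '[{"delta_pos":[0,1,0],"twist":[0,0,0],"grip":80},{"delta_pos":[0,2,0],"twist":[0,0,0],"grip":80},{"delta_pos":[0,2,0],"twist":[0,0,0],"grip":80},{"delta_pos":[0,2,0],"twist":[0,0,0],"grip":80},{"delta_pos":[0,2,0],"twist":[0,0,0],"grip":80}]'
python3 -m pendant '[{"delta_pos":[0,0,0],"twist":[0,0,0],"grip":30},{"delta_pos":[0,0,0],"twist":[0,0,0],"grip":30},{"delta_pos":[0,0,0],"twist":[0,0,0],"grip":30},{"delta_pos":[0,0,0],"twist":[0,0,0],"grip":30},{"delta_pos":[0,0,0],"twist":[0,0,0],"grip":30}]' 35
python3 -m pendant '[{"delta_pos":[0,-2.5,0],"twist":[0,0,0],"grip":30},{"delta_pos":[0,-6,0],"twist":[0,0,0],"grip":30},{"delta_pos":[0,-10,0],"twist":[0,0,0],"grip":30},{"delta_pos":[0,-14,0],"twist":[0,0,0],"grip":30},{"delta_pos":[0,-15,0],"twist":[0,0,0],"grip":30}]'
python3 - <<'E'
from h import *
p,d=imaging.grab_frame('side'); cv2.imwrite("pics/s25.png",cv2.resize(p[100:280,150:350,::-1],None,fx=3.2,fy=3.2,interpolation=cv2.INTER_CUBIC))
print(state()['ee_pos'])
E
```

```text
time_s: 63.3
ee_pos: [517.8, -85.8, 65.9]
ee_rot: [-90.0, -0.2, -180.0]
force: [1.1, 0.2, 0.7]
gripper_width: 72.8
time_s: 63.8
ee_pos: [518.7, -86.4, 51.2]
ee_rot: [-90.0, 0.2, -180.0]
force: [0.2, 0.3, -0.1]
gripper_width: 73.3
time_s: 64.3
ee_pos: [517.7, -86.2, 50.4]
ee_rot: [-90.0, 0.0, 180.0]
force: [-0.6, 0.5, 3.7]
gripper_width: 51.5
time_s: 64.8
ee_pos: [519.7, -86.6, 204.1]
ee_rot: [-89.9, 0.5, 180.0]
force: [0.7, 0.5, -1.5]
gripper_width: 51.5
[519.28926361 -86.46318582 203.49126345]
```

View pics/s25.png

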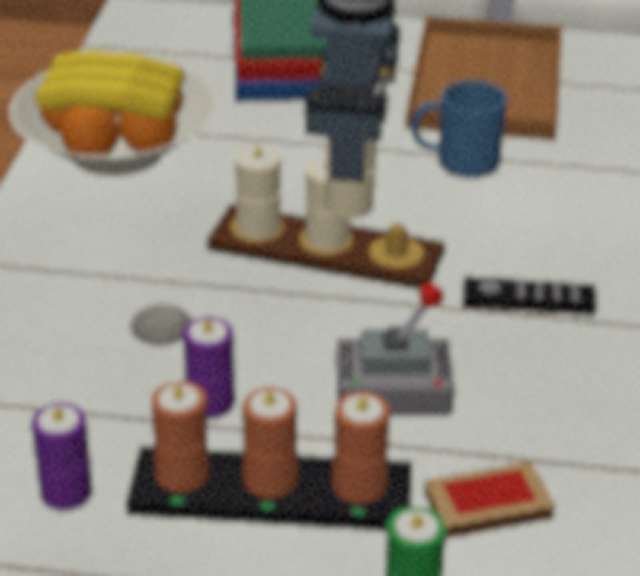

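```bash
python3 -m pendant '[{"delta_pos":[1.5,0,4],"twist":[0,0,0],"grip":30},{"delta_pos":[3,0,8],"twist":[0,0,0],"grip":30},{"delta_pos":[4.05,0,11.8],"twist":[0,0,0],"grip":30},{"delta_pos":[4.05,0,11.8],"twist":[0,0,0],"grip":30},{"delta_pos":[4.05,3,11.8],"twist":[0,0,0],"grip":30}]'
python3 -m pendant '[{"delta_pos":[0,2,0],"twist":[0,0,0],"grip":30},{"delta_pos":[0,4,0],"twist":[0,0,0],"grip":30},{"delta_pos":[0,5,0],"twist":[0,0,0],"grip":30},{"delta_pos":[0,5,0],"twist":[0,0,0],"grip":30},{"delta_pos":[0,5,0],"twist":[0,0,0],"grip":30}]'
python3 - <<'E'
from h import *
print(state()['ee_pos'])
p,d=imaging.grab_frame('side'); cv2.imwrite("pics/s26.png",cv2.resize(p[130:210,210:310,::-1],None,fx=7,fy=7,interpolation=cv2.INTER_CUBIC))
q,d=imaging.grab_frame('top'); cv2.imwrite("pics/t26.png",cv2.resize(q[150:250,290:390,::-1],None,fx=5,fy=5,interpolation=cv2.INTER_CUBIC))
for z in (56,70): print(z,(proj('side',np.array([476.7,-203.9,z]))-[210,130])*7)
E
```

```text
time_s: 65.35
ee_pos: [478.4, -205.8, 171.0]
ee_rot: [-89.9, 0.3, 179.8]
force: [0.5, -0.5, -2.0]
gripper_width: 51.4
time_s: 65.85
ee_pos: [477.2, -203.9, 119.9]
ee_rot: [-90.0, -0.0, -180.0]
force: [-0.1, -0.2, -1.0]
gripper_width: 51.0
[ 477.20519004 -203.94671544  119.86121649]
56 [445.00051719 283.9042948 ]
70 [446.04377647 261.53930707]
```

View pics/s26.png

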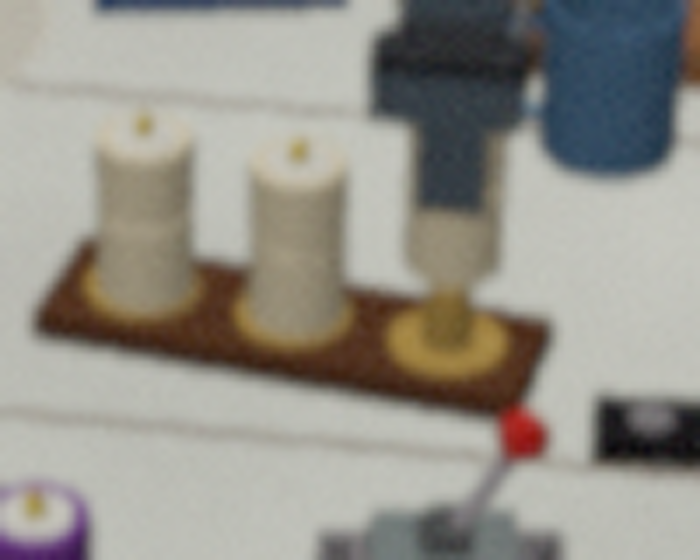

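The candle (centre 453) is ~1.5 mm to the robot side of the spigot (449), so I'll correct for that and insert.

```bash
python3 -m pendant '[{"delta_pos":[-0.15,1,0],"twist":[0,0,0],"grip":30},{"delta_pos":[-0.15,1.7,0],"twist":[0,0,0],"grip":30},{"delta_pos":[-0.15,2.4,0],"twist":[0,0,0],"grip":30},{"delta_pos":[-0.15,3,0],"twist":[0,0,0],"grip":30},{"delta_pos":[-0.15,3,0],"twist":[0,0,0],"grip":30}]'
python3 -m pendant '[{"delta_pos":[0,0.5,0],"twist":[0,0,0],"grip":30},{"delta_pos":[0,1,0],"twist":[0,0,0],"grip":30},{"delta_pos":[0,1.5,0],"twist":[0,0,0],"grip":30},{"delta_pos":[0,1.9,0],"twist":[0,0,0],"grip":30},{"delta_pos":[0,2.1,0],"twist":[0,0,0],"grip":30}]'
```

```text
time_s: 66.45
ee_pos: [477.7, -203.9, 88.8]
ee_rot: [-90.0, -0.1, 180.0]
force: [-0.4, -0.5, -0.7]
gripper_width: 51.5
time_s: 66.95
ee_pos: [478.4, -204.3, 70.2]
ee_rot: [-90.0, -0.0, 180.0]
force: [-6.8, 1.4, 22.8]
gripper_width: 51.5
```

```bash
python3 -m pendant '[{"delta_pos":[0,-0.2,0],"twist":[0,0,0],"grip":80},{"delta_pos":[0,-0.2,0],"twist":[0,0,0],"grip":80},{"delta_pos":[0,-0.2,0],"twist":[0,0,0],"grip":80},{"delta_pos":[0,-4,0],"twist":[0,0,0],"grip":80},{"delta_pos":[0,-8,0],"twist":[0,0,0],"grip":80}]'
python3 -m pendant '[{"delta_pos":[0,-4,0],"twist":[0,0,0],"grip":80},{"delta_pos":[1,-6,-3],"twist":[0,0,0],"grip":0},{"delta_pos":[4,-6,-8],"twist":[0,0,0],"grip":0},{"delta_pos":[7,-6,-12],"twist":[0,0,0],"grip":0},{"delta_pos":[9.8,-6,-16],"twist":[0,0,0],"grip":0}]'
python3 -m pendant '[{"delta_pos":[0,0,-2],"twist":[0,0,0],"grip":0},{"delta_pos":[0,0,-5.3],"twist":[0,0,0],"grip":0},{"delta_pos":[0,0,-5.3],"twist":[0,0,0],"grip":0},{"delta_pos":[0,0,-5.3],"twist":[0,0,0],"grip":0},{"delta_pos":[0,0,-5.3],"twist":[0,0,0],"grip":0}]'
python3 - <<'E'
from h import *
print(state()['ee_pos'],state()['gripper_width'])
p,d=imaging.grab_frame('side'); cv2.imwrite("pics/s27.png",cv2.resize(p[135:275,155:345,::-1],None,fx=4.2,fy=4.2,interpolation=cv2.INTER_CUBIC))
q,d=imaging.grab_frame('top'); cv2.imwrite("pics/t27.png",cv2.resize(q[130:280,160:360,::-1],None,fx=4,fy=4,interpolation=cv2.INTER_CUBIC))
E
```

```text
time_s: 67.45
ee_pos: [477.4, -203.7, 148.4]
ee_rot: [-90.1, -0.2, 180.0]
force: [0.2, 0.1, -0.6]
gripper_width: 73.1
time_s: 67.95
ee_pos: [383.3, -48.7, 208.7]
ee_rot: [-90.0, 0.0, 179.9]
force: [0.4, 1.9, 0.7]
gripper_width: 44.2
time_s: 68.45
ee_pos: [384.6, 2.5, 208.8]
ee_rot: [-90.0, -0.0, 180.0]
force: [0.4, 0.2, 0.7]
gripper_width: 3.6
[384.649325     2.46787709 208.75832118] 3.5511883770876533
```

View pics/s27.png

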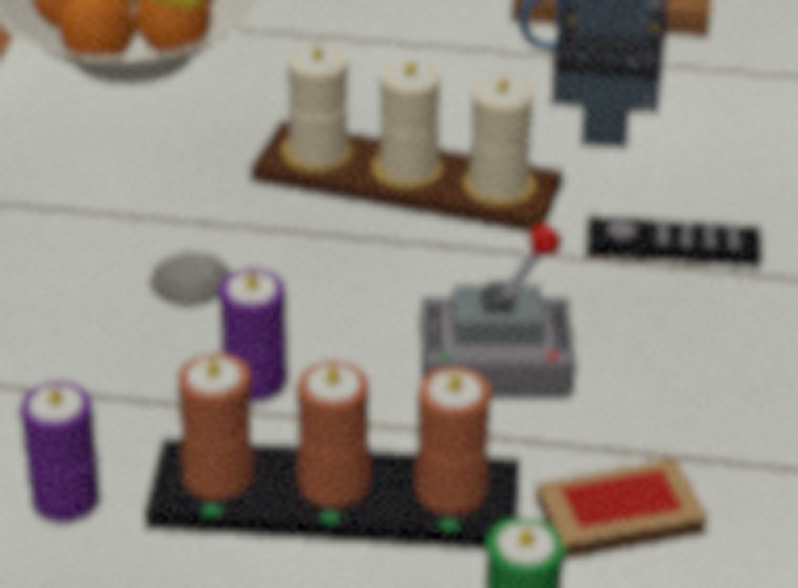

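View pics/t27.png

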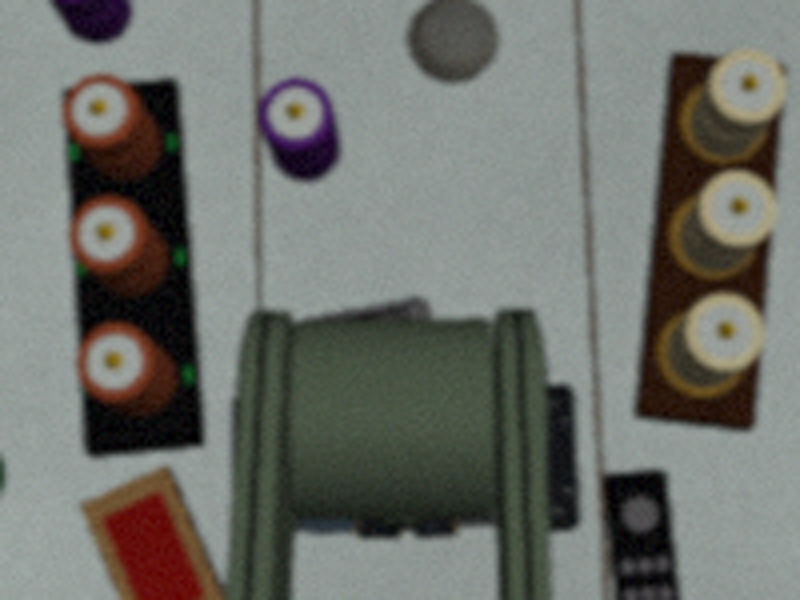

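All six look home: the ivory tops coincide with the original terracotta disc positions, and the terracotta tops with the ivory ones. Now I switch on by lowering on the robot side of the ball and pushing +x.

```bash
python3 -m pendant '[{"delta_pos":[1,0,-0.7],"twist":[0,0,0],"grip":0},{"delta_pos":[1,3,-0.7],"twist":[0,0,0],"grip":0},{"delta_pos":[1,6,-0.7],"twist":[0,0,0],"grip":0},{"delta_pos":[1,9,-0.7],"twist":[0,0,0],"grip":0},{"delta_pos":[1,10.3,-0.7],"twist":[0,0,0],"grip":0}]'
python3 -m pendant '[{"delta_pos":[-1.5,0,-0.2],"twist":[0,0,0],"grip":0},{"delta_pos":[-3,0,-0.5],"twist":[0,0,0],"grip":0},{"delta_pos":[-4.5,0,-0.8],"twist":[0,0,0],"grip":0},{"delta_pos":[-6,0,-1],"twist":[0,0,0],"grip":0},{"delta_pos":[-7.5,0,-1.2],"twist":[0,0,0],"grip":0}]'
python3 -m pendant '[{"delta_pos":[-0.5,0,-0.1],"twist":[0,0,0],"grip":0},{"delta_pos":[-0.9,0,-0.2],"twist":[0,0,0],"grip":0},{"delta_pos":[-0.9,0,-0.2],"twist":[0,0,0],"grip":0},{"delta_pos":[-0.9,0,-0.2],"twist":[0,0,0],"grip":0},{"delta_pos":[1.5,0,0.2],"twist":[0,0,0],"grip":0}]'
```

```text
time_s: 69.05
ee_pos: [372.0, 10.0, 103.8]
ee_rot: [-90.0, -0.3, 179.9]
force: [0.1, -0.6, 0.4]
gripper_width: 0.5
time_s: 69.55
ee_pos: [452.0, 22.5, 106.8]
ee_rot: [-90.0, 0.1, 180.0]
force: [-1.6, -0.7, -0.8]
gripper_width: 0.6
time_s: 70.05
ee_pos: [437.9, 20.4, 106.5]
ee_rot: [-90.0, 0.3, 180.0]
force: [0.5, -0.8, 0.1]
gripper_width: 0.5
```

Rise away and check.

```bash
python3 -m pendant '[{"delta_pos":[2,0,0],"twist":[0,0,0],"grip":0},{"delta_pos":[4,-3,0],"twist":[0,0,0],"grip":0},{"delta_pos":[6,-7,0],"twist":[0,0,0],"grip":0},{"delta_pos":[6,-12,0],"twist":[0,0,0],"grip":0},{"delta_pos":[6,-16,0],"twist":[0,0,0],"grip":0}]'
python3 -m pendant '[{"delta_pos":[0,0,4],"twist":[0,0,0],"grip":0},{"delta_pos":[0,0,8],"twist":[0,0,0],"grip":0},{"delta_pos":[0,0,12],"twist":[0,0,0],"grip":0},{"delta_pos":[0,0,16],"twist":[0,0,0],"grip":0},{"delta_pos":[0,0,16],"twist":[0,0,0],"grip":0}]'
python3 - <<'E'
from h import *
print(state()['ee_pos'])
p,d=imaging.grab_frame('side'); cv2.imwrite("pics/s28.png",cv2.resize(p[135:275,155:345,::-1],None,fx=4.2,fy=4.2,interpolation=cv2.INTER_CUBIC))
q,d=imaging.grab_frame('top'); cv2.imwrite("pics/t28.png",cv2.resize(q[130:280,160:360,::-1],None,fx=4,fy=4,interpolation=cv2.INTER_CUBIC))
for a in (.8,.9,1):
    X=np.array([454,22,62])+70*np.array([np.sin(a-.5)*.986,np.sin(a-.5)*.167,np.cos(a-.5)])
    print(a,(proj('side',X)-[155,135]+.5)*4.2,(proj('top',X)-[160,130]+.5)*4)
E
```

```text
time_s: 70.55
ee_pos: [375.0, 20.4, 269.0]
ee_rot: [-90.0, 0.3, 180.0]
force: [1.2, -0.5, -0.4]
gripper_width: 0.5
time_s: 71.05
ee_pos: [375.3, -143.8, 266.3]
ee_rot: [-89.9, 0.2, 179.7]
force: [0.7, 0.3, 0.1]
gripper_width: 0.2
[ 375.32542869 -143.77019493  266.29465171]
0.8 [475.29010741 236.88639179] [371.26862453 345.14317581]
0.9 [466.59881221 239.47022478] [369.48185496 335.7623892 ]
1 [458.25375277 242.72804141] [367.82711541 327.00526327]
```

View pics/s28.png

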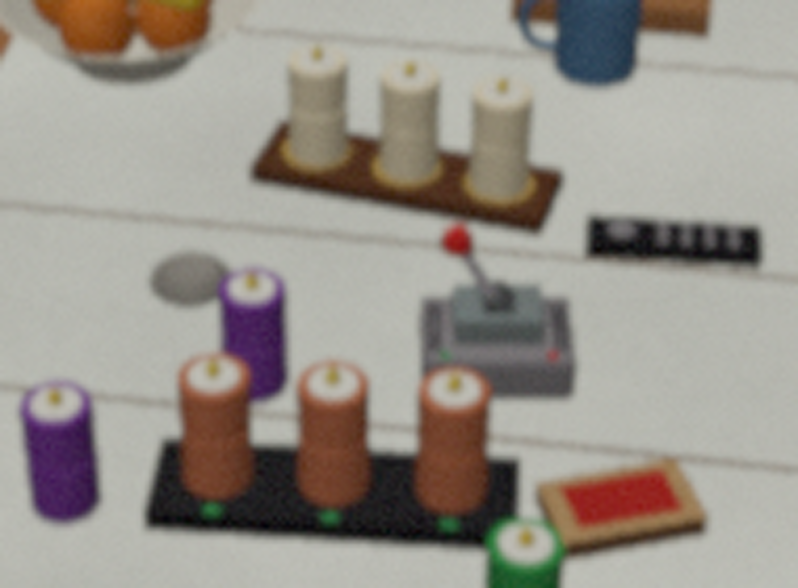

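View pics/t28.png

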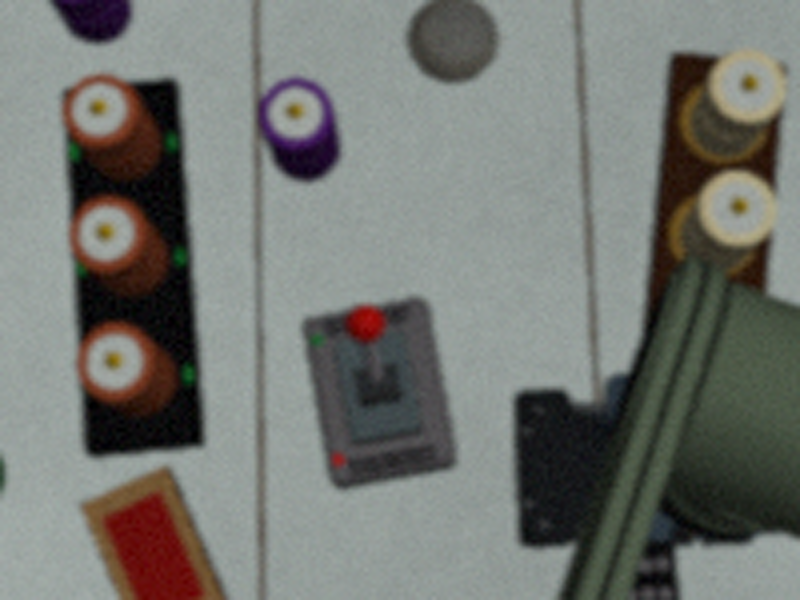

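The ball is at side (458,241) and top (367,323), which matches the model's angle of 1.0 (ON). One last height check of the ivories, then I hand in.

Run:
```python
from h import *
np.set_printoptions(precision=1,suppress=True)
for a,b in (((748,87),(318,63)),((738,209),(410,78)),((724,332),(503,95))):
    print(tri(((a[0]+.5)/4-.5+160,(a[1]+.5)/4-.5+130),((b[0]+.5)/4.2-.5+155,(b[1]+.5)/4.2-.5+135)))
print(state()['qvel'].round(2))
job.job_done()
```

```text
[ 642.1 -230.3  113.7]
[ 558.9 -218.2  113.8]
[ 476.9 -203.8  113.8]
[ 2.4 -0.4  0.5  0.2  0.4  0.1]
the job is handed in; nothing more can be done
```

I switched the charger off, swapped all six candles and switched the charger back on. The job is handed in, at about 71 s of the 210 s allowed.

- **Fallen candle:** the ivory parked on the table was knocked over partway through. I dragged it clear of the stand, stood it upright by tilting the gripper 90°, and seated it on the last stand spigot.
- **Ivory candles:** the last checks put their tops at about 114 mm, within about 2.5 mm of where the terracotta ones had stood.
- **Terracotta candles:** their tops measured 114–115 mm, within about 1 mm of where the ivory ones had stood.
- **Height:** a fully seated candle should read 115 mm, so everything is within measuring error.
- **Toggle:** it matches the fully ON angle in both cameras.
- **Other things on the table:** the pebble, matchbox and remote look unmoved in the final pictures. I did not measure the mug, tea light or coaster, but the arm never worked near them.

No check failed. The arm was clear of everything at hand-in, though its first joint still read 2.4°/s as it settled.

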